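# Make up the rework kit and the inspection kit

### The job

Two boards are waiting in their kit trays: make up the kits. Into the blue rework tray set the solder spool and the flux syringe; into the yellow inspection tray set the loupe, the amber bottle (between the taller lugs) and the pink part box. Seat each thing flat between the lugs of the seat made for it (round things upright), set it down without dropping it, and leave the roll of yellow tape in the stock.

Things in the scene. Friction and masses are not known exactly. Their poses are not given: they have to be found in the camera images.
- rework_tray: BLUE fixed tray, 152 (x) x 168 mm (y), board 14 mm tall at back +y. Origin: centre of underside, z up, +x from 5 mm front lip to back wall (14 mm walls). Plate 3 mm; seats: grey patches between lugs 6 mm high on it, centred at (x, y): spool, 72 mm round, +26, -38 mm; syringe, 40 (x) x 122 mm (y), -44, 0 mm, lugs only within 18 mm of its ends; syringe lies along y, either way.
- inspection_tray: YELLOW fixed tray, 152 (x) x 168 mm (y), board 14 mm tall at back +y. Origin: centre of underside, z up, +x from 5 mm front lip to back wall (14 mm walls). Plate 3 mm; seats: grey patches between lugs 6 mm high on it, centred at (x, y): loupe, 53 mm round, -38, -45 mm; bottle, 56 mm round, lugs 16 mm high, +36, -45 mm; pink box, 56 (x) x 72 mm (y), -40, +40 mm, lugs at corners, long side along y.
- spool_center (a point): Reel of solder wire with dark blue flanges and silver-white wire, standing on a flange; 54 mm diameter, 43 mm tall, 0.27 kg; flanges 5 mm thick at top and bottom, the wire between them 44 mm across. Point at its centre, half-way up, z along its axis. Grip across the flanges, any yaw.
- syringe_center (a point): Flux syringe, white barrel and orange plunger, lying flat; 104 mm long along its y, barrel 18 mm wide and 19 mm tall (26 mm at the finger flange), 22 g. Point at the middle of its length, half-way up; the solid barrel reaches from y = -51 to +33 mm. Does not roll. Grip across the barrel (along its x).
- loupe_center (a point): Black eye loupe, a small waisted cup, standing upright; 35 mm across at the foot, about 30 mm across from 16 mm height upwards, 32 mm tall, 30 g. Point at its centre, half-way up, z up. Grip from above at any yaw.
- bottle_center (a point): Amber dropper bottle with black ribbed cap, standing; 38 mm across, 75 mm tall, 70 g. Point at its centre, half-way up, z up. It grips like a 32 mm square block, sides along its x and y, from the bench to 63 mm height (the cap above that gives no hold).
- pink_box_center (a point): Pink antistatic part box, closed, 40 mm (its x) by 55 mm (its y) by 20 mm tall, 30 g. Point at its centre, half-way up. Grip across the 40 mm side (along its x).
- tape_center (a point): Roll of yellow tape lying flat, 66 mm across, 19 mm tall, part of the stock but in neither kit. Point at its centre, half-way up.
Not all that is in view belongs to the job. Of the things that look like the part that bears loupe_center, take the one that is farthest to the robot's right at the start.

How it is judged:
By the outcome, as a careful person would: the job done as asked, in the order asked, and still so for the second after the job is handed in, with the robot touching nothing.
It also fails if it takes over 128 s, if anything falls off the work surface, if the arm or the gripper's body presses on something with over 40 N, if the wrist force passes 120 N, or if a joint passes its speed limit or range.

### The arm

A 6-joint arm with a two-finger parallel gripper is mounted at the origin on a cart in front of the work surface, level with it; the furniture and walls round the work are solid. World frame = base frame: x ahead of the robot, y to its left, z up, the work surface at z = 0. Lengths are in m, angles in degrees, forces in N, time in s.
With the tool pointing down it reaches from about 0.3 to 0.75 m from the base axis. Payload 8.5 kg.
Tool frame: the origin (TCP) lies at the very end of the fingers, on their centre line; the grasp point (between the pads) lies 19 mm behind it; x points along the fingers, y is the direction in which the jaws open and shut, and the axes are right-handed (so a half turn about x gives the same grasp; the last joint's range is limited). The gripper opens to 85 mm and grips with 20 to 120 N. Pads are 22 mm wide; open, the fingers measure 114 mm over their backs; the gripper's body (76 mm by 85 mm) begins 54 mm behind the grasp point. The pads swing forward as they close: fully open they stand 13 mm farther back than shut.
Start: joints at [-88.138, 21.807, 74.336, -0, 83.858, -12.336], TCP at [0.135, -0.533, 0.202] pointing down, gripper open.
Joint ranges: [-178.18, 178.18], [-50.72, 133.34], [12.68, 142.11], [-81.47, 261.47], [9.98, 163.14], [-165.26, 165.26]. Speed limits (degrees/s): [136.94, 136.94, 180, 180, 180, 180].

### API

Orientations are given as a 3x3 rotation matrix whose columns are the frame's x, y, z axes.
In Python, from rig import sensors, cams, env gives the robot as it stands.
- The arm moves only by the shell command python3 -m crank 'ROWS' [FORCE]. ROWS is a JSON object of lists of equal length, an entry for each row: "hand": the closure in counts, from 0 (fully open) to 255 (shut); "translation": the shift along the tool's x, y, z in m, a list of three; "dr": the turn, a rotation vector about the tool's x, y, z in rad, a list of three. A call has 1 to 5 rows; each row is the pose to reach, as a shift and turn from the pose commanded when the call began, along the tool's axes at that moment; what a row does not reach only later rows make up. A row lasts 1/10 s, in which the tool goes at most 50 mm and 8.59 degrees, less where a joint would pass 70% of its speed; a pose out of reach is approached as far as the arm can. A call with a gripper value outside its range is refused whole. The fingers move at their own pace and stop on an object; FORCE is the grip in N (left out, the last holds). Time passes only in rows, so rows that repeat a pose let the fingers close. It gives the time, the measured TCP pose, the force and the opening at its end, in the units of the state.
- sensors.observe(): the state, without advancing time (a new reading comes with each control period).
- cams.get_image(name): name is "scene" or "side" or "wrist"; returns (picture, depth): 480x640x3 uint8, blue, green, red; 480x640 float32, m along the optical axis (not along the pixel's ray), 0 where there is no reading.
- cams.calibration(name): a dict with "vertical_fov" (degrees; the focal length in pixels is half the picture's height over the tangent of half this angle, whatever the lens; pixels are square), "cx", "cy" (the principal point, pixels), "distortion" ([k1, k2, p1, p2, k3] as OpenCV has them; the pictures are not rectified), "extrinsics" (4x4, takes a point from camera to world coordinates). Camera axes: x right, y down, z forward; pixel columns grow to the right and rows downward; lengths in m; the calibration is good to about 2 mm. A picture is of the moment at which its call begins: read the wrist's pose just before it. calibration takes no time and is no camera call; for the wrist camera it gives the pose at the moment of the call.
- env.close_job(): hands the job in, once; it reports no verdict.
The state is a dict: "time_s": time; "q": joint angles; "qvel": joint speeds; "joint_efforts": joint torques, N m; "position": TCP position; "tool_rot": TCP orientation; "ft_force": force on the tool from outside, world axes, zero at the start; "wrist_torque": the same for the moment, N m; "grip_width": finger opening in m.
Only numpy, scipy, OpenCV 4.12 (cv2) and the standard library are available. Lean on these libraries where they do the work, as an engineer would, in place of code of your own. Each camera call takes 0.05 s, during which the arm holds its last target. There are 200 camera calls.

## Working session

There is one attempt and no reset: what is moved stays moved. The work goes in short steps, Python scripts to look and compute and a shell command to move; the robot and the scene stay as the last step left them, time stands still between calls to the robot, and variables do not carry over. Pictures are saved under pics/ and viewed, about 12 in all and at most 16, crops included, and the job is handed in when it is done.

```bash
ls; mkdir -p pics
cat > h.py <<'E'
import numpy as np, cv2
from rig import sensors, cams, env
def K(c):
    f=240/np.tan(np.radians(c["vertical_fov"])/2)
    return np.array([[f,0,c["cx"]],[0,f,c["cy"]],[0,0,1.]]), np.array(c["distortion"],float)
def snap(n,fn):
    c=cams.calibration(n); im,d=cams.get_image(n)
    cv2.imwrite(f"pics/{fn}.png",im); np.savez(f"pics/{fn}.npz",d=d,E=np.array(c["extrinsics"]),K=K(c)[0],D=K(c)[1]); return im,d
def ray(fn,u,v):
    z=np.load(f"pics/{fn}.npz"); p=cv2.undistortPoints(np.array([[[u,v]]],float),z["K"],z["D"])[0,0]
    return z["E"],np.array([p[0],p[1],1.]),z["d"]
def atz(fn,u,v,h):  # pixel -> world at height h
    E,r,_=ray(fn,u,v); w=E[:3,:3]@r; return E[:3,3]+w*(h-E[2,3])/w[2]
def dep(fn,u,v):
    E,r,d=ray(fn,u,v); return E[:3,:3]@(r*d[int(round(v)),int(round(u))])+E[:3,3]
def cloud(fn):
    z=np.load(f"pics/{fn}.npz"); vv,uu=np.mgrid[:480,:640]
    p=cv2.undistortPoints(np.stack([uu,vv],-1).reshape(-1,1,2).astype(float),z["K"],z["D"]).reshape(480,640,2)
    P=np.dstack([p,np.ones((480,640))])*z["d"][...,None]
    return P@z["E"][:3,:3].T+z["E"][:3,3]
E
python3 - <<'E'
from h import *
np.set_printoptions(precision=4,suppress=True)
s=sensors.observe(); print(s)
for n in("scene","side","wrist"):
    snap(n,n+"0"); c=cams.calibration(n); print(n,c["vertical_fov"],np.array(c["extrinsics"]))
E
```

```text
pics
{'time_s': 0.0, 'q': array([-88.1383,  21.8431,  74.3852,   0.    ,  83.8591, -12.3384]), 'qvel': array([-0.0497, -0.1395, -0.0103, -0.006 ,  0.0615, -0.0582]), 'joint_efforts': array([ -0.002 , -44.8468, -23.1275,  -0.0003,   0.0048,   0.    ]), 'position': array([ 0.1349, -0.5329,  0.2012]), 'tool_rot': array([[-0.    ,  0.2453, -0.9694],
       [ 0.0015, -0.9694, -0.2453],
       [-1.    , -0.0015, -0.0003]]), 'ft_force': array([-0.5001, -0.3614,  0.3381]), 'wrist_torque': array([ 0.0128,  0.001 , -0.0065]), 'grip_width': 0.08561255449534025}
scene 42.976976466776065 [[-0.8156 -0.2451  0.5241 -0.2714]
 [-0.5786  0.3459 -0.7387  1.1057]
 [-0.0002 -0.9057 -0.4239  0.6938]
 [ 0.      0.      0.      1.    ]]
side 56.436815972063556 [[ 0.9992  0.0282 -0.0292  0.5531]
 [ 0.0392 -0.486   0.8731 -0.8393]
 [ 0.0104 -0.8735 -0.4867  0.5283]
 [ 0.      0.      0.      1.    ]]
wrist 61.728250031549514 [[ 0.2461 -0.9174 -0.3127  0.2143]
 [-0.9692 -0.2333 -0.0785 -0.5132]
 [-0.0009  0.3224 -0.9466  0.3733]
 [ 0.      0.      0.      1.    ]]
```

View pics/scene0.png

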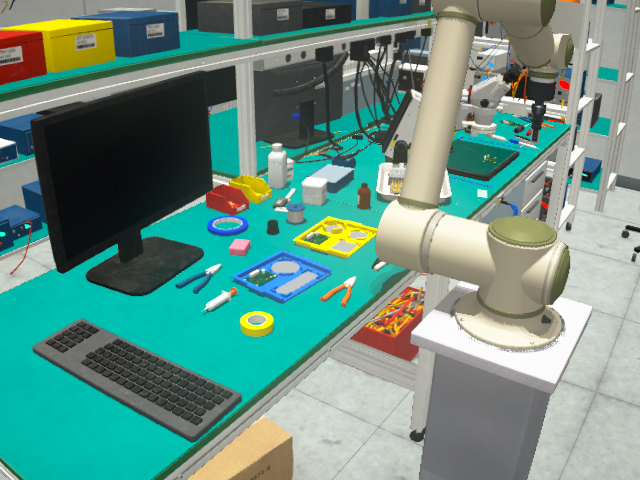

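View pics/side0.png

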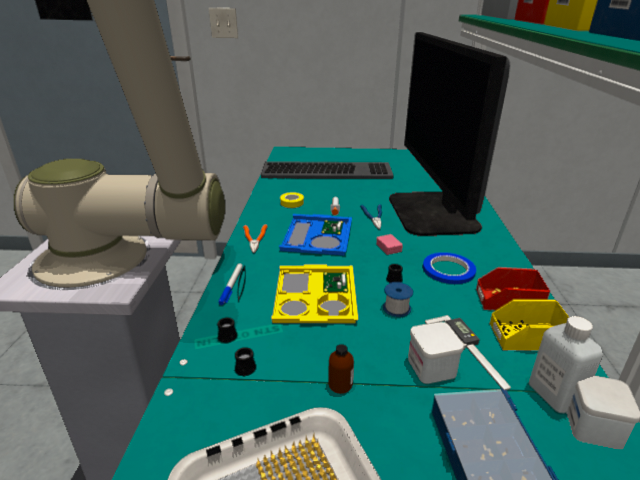

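Loupe candidates in the side view are (245,361), (227,330) and (395,274). The nearest, (245,361), seems to have the lowest y. Next I'll measure everything and check that choice in a crop.

Run:
```python
from h import *
np.set_printoptions(precision=4,suppress=True)
for k,u,v in [("spool",398,289),("loupeA",245,352),("loupeB",227,323),("loupeC",395,268),("bottle",341,350),("pink",389,240),("tape",286,196),("syr",335,205)]:
    print(k,dep("side0",u,v))
for k,u,v in [("spool",295,207),("loupeC",272,223),("bottle",365,185),("pink",240,243),("syr",217,300),("tape",257,318),("black?",401,145)]:
    print(k,dep("scene0",u,v))
# tray masks
for fn in("side0","scene0"):
    im=cv2.imread(f"pics/{fn}.png"); hsv=cv2.cvtColor(im,cv2.COLOR_BGR2HSV); C=cloud(fn)
    for n,lo,hi in(("blue",(105,150,120),(118,255,255)),("yel",(24,150,120),(33,255,255))):
        m=cv2.inRange(hsv,lo,hi); nn,l,st,ce=cv2.connectedComponentsWithStats(m)
        ok=[i for i in range(1,nn) if st[i,4]>250]
        for i in ok:
            P=C[l==i]; P=P[(P[:,2]>0.001)&(P[:,2]<.03)]
            if len(P)<100: continue
            r=cv2.minAreaRect(P[:,:2].astype(np.float32)*1000); print(fn,n,ce[i],st[i,4],"rect",r)
im=cv2.imread("pics/side0.png"); 
a=cv2.resize(im[170:400,190:490],None,fx=2.6,fy=2.6,interpolation=cv2.INTER_CUBIC); cv2.imwrite("pics/c1.png",a)
```

```text
spool [ 0.6639 -0.1425  0.0408]
loupeA [ 0.4062 -0.3067  0.0248]
loupeB [ 0.3598 -0.2341  0.022 ]
loupeC [ 0.6692 -0.0412  0.0231]
bottle [ 0.5583 -0.3509  0.0768]
pink [0.6673 0.0867 0.0195]
tape [0.3942 0.3342 0.0174]
syr [0.5355 0.2814 0.0173]
spool [ 0.6628 -0.145   0.0428]
loupeC [ 0.6576 -0.0359  0.0355]
bottle [ 0.5501 -0.3328  0.075 ]
pink [0.6676 0.082  0.0208]
syr [0.5284 0.3159 0.0182]
tape [0.424  0.3091 0.0089]
black? [-0.2714  1.1057  0.6938]
side0 blue [317.563 234.062] 1048 rect ((495.24639892578125, 129.3775634765625), (190.26947021484375, 154.29664611816406), 85.5154037475586)
side0 blue [449.4524 267.4028] 504 rect ((789.2515258789062, 0.8765640258789062), (109.76776885986328, 126.1898422241211), 1.5984050035476685)
side0 yel [315.9367 295.4126] 2906 rect ((505.712646484375, -110.19275665283203), (156.03024291992188, 204.47586059570312), 2.8931124210357666)
side0 yel [524.599 320.655] 1823 rect ((874.3668823242188, -211.82131958007812), (110.18544006347656, 103.95729064941406), 67.74796295166016)
scene0 blue [227.305  227.3109] 341 rect ((786.7263793945312, 0.06586074829101562), (111.38746643066406, 110.3626708984375), 82.74407958984375)
scene0 blue [284.7409 273.6138] 1015 rect ((493.74334716796875, 138.76242065429688), (180.80406188964844, 156.39120483398438), 85.2493667602539)
scene0 yel [251.6104 187.4239] 670 rect ((870.8994750976562, -228.72171020507812), (86.38217163085938, 132.35324096679688), 46.67463684082031)
scene0 yel [336.9113 235.7048] 1409 rect ((505.7222900390625, -111.9697494506836), (158.4777069091797, 196.21029663085938), 2.6908793449401855)
scene0 yel [256.6159 324.8894] 479 rect ((412.0065612792969, 324.6129455566406), (62.726470947265625, 79.52427673339844), 38.85289001464844)
```

View pics/c1.png

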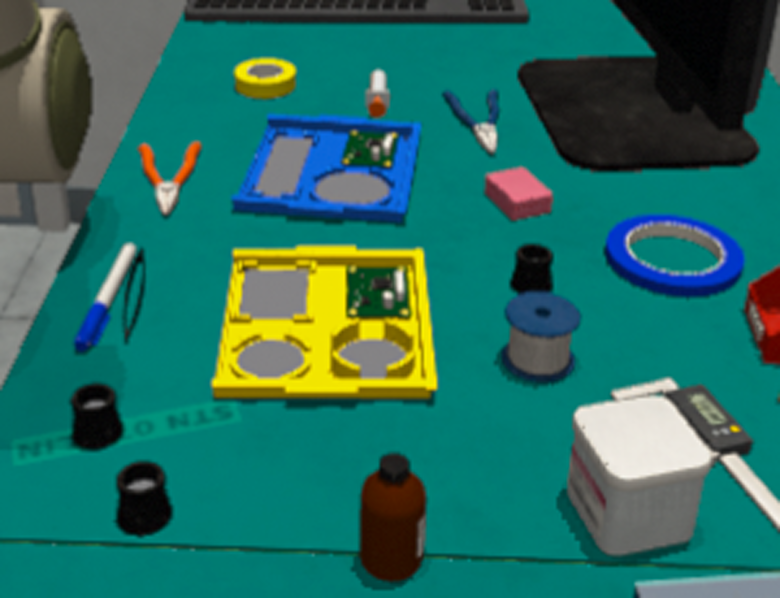

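View pics/wrist0.png

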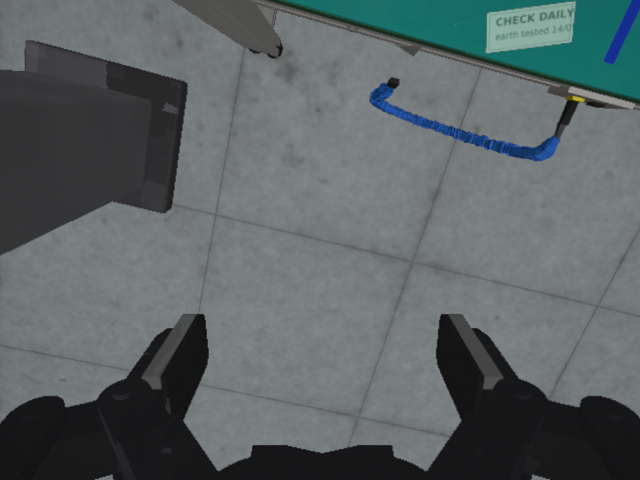

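Loupe A at the right (side 245,361, about (0.407,-0.31)) is my choice, since B and C have larger y. One thing to check is the dark object at scene (401,150), so I'll crop that while moving to an overview pose.

```bash
python3 -m crank '{"hand":[0,0,0,0,0],"translation":[[-0.04,0,0],[-0.08,0,0],[-0.12,0,0],[-0.15,0,0],[-0.15,0,0]],"dr":[[0.12,0,0],[0.248,0,0],[0.248,0,0],[0.248,0,0],[0.248,0,0]]}' 60
python3 -m crank '{"hand":[0,0,0,0,0],"translation":[[0,-0.03,-0.025],[0,-0.06,-0.05],[0,-0.09,-0.075],[0,-0.12,-0.1],[0,-0.15,-0.126]],"dr":[[0,0,0],[0,0,0],[0,0,0],[0,0,0],[0,0,0]]}'
python3 -m crank '{"hand":[0,0,0,0,0],"translation":[[0,-0.03,-0.025],[0,-0.06,-0.05],[0,-0.09,-0.075],[0,-0.12,-0.1],[0,-0.15,-0.126]],"dr":[[0,0,0],[0,0,0],[0,0,0],[0,0,0],[0,0,0]]}'
python3 -m crank '{"hand":[0,0,0,0,0],"translation":[[0,-0.03,-0.025],[0,-0.06,-0.05],[0,-0.09,-0.075],[0,-0.12,-0.1],[0,-0.133,-0.112]],"dr":[[0,0,0],[0,0,0],[0,0,0],[0,0,0],[0,0,0]]}'
python3 - <<'E'
from h import *
im,d=snap("wrist","w1"); s=cv2.imread("pics/scene0.png")
cv2.imwrite("pics/w1b.png",np.vstack([cv2.resize(im,(800,600))[:600]])[:600]); cv2.imwrite("pics/c2.png",cv2.resize(s[120:220,340:480],None,fx=3,fy=3,interpolation=2))
E
```

```text
time_s: 0.65
position: [0.135, -0.534, 0.3558]
tool_rot: [[0.0, -0.0, -1.0], [-0.008, -1.0, 0.0], [-1.0, 0.008, -0.0]]
ft_force: [0.2, -0.6, -0.5]
grip_width: 0.0854
time_s: 1.15
position: [0.2615, -0.3816, 0.3508]
tool_rot: [[-0.001, -0.001, -1.0], [0.002, -1.0, 0.001], [-1.0, -0.002, 0.001]]
ft_force: [-0.4, -1.0, 0.5]
grip_width: 0.0858
time_s: 1.65
position: [0.3875, -0.2317, 0.3509]
tool_rot: [[-0.001, -0.0, -1.0], [0.001, -1.0, 0.0], [-1.0, -0.001, 0.001]]
ft_force: [0.8, -0.5, 0.3]
grip_width: 0.0858
time_s: 2.15
position: [0.5, -0.0977, 0.3505]
tool_rot: [[-0.002, 0.002, -1.0], [0.001, -1.0, -0.002], [-1.0, -0.001, 0.002]]
ft_force: [0.5, -0.7, -0.2]
grip_width: 0.0851
```

View pics/w1.png

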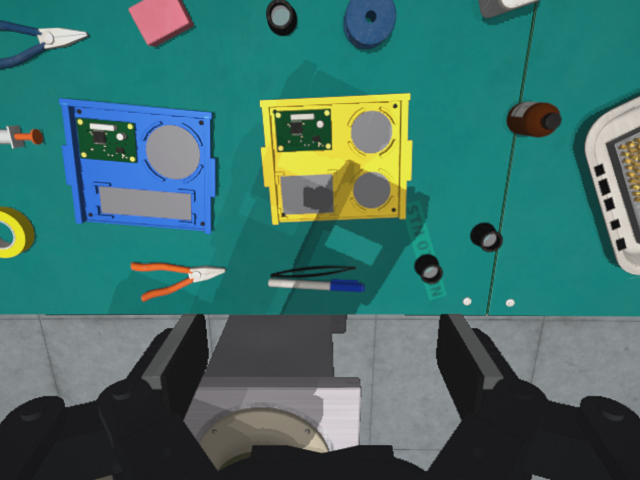

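View pics/c2.png

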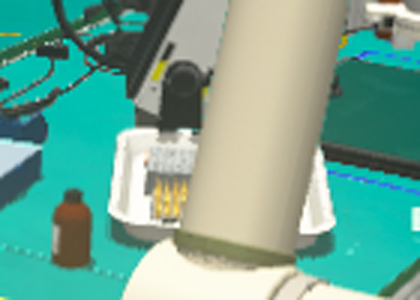

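The c2 dark thing is the microscope/tray equipment, not a loupe. In w1 the loupe to take is at (486,237), with decoys at (429,268) and (281,17). The bottle is at (545,118), the spool at (370,17), the pink box at (160,20), and the trays are at (140,165) and (335,160).

```bash
cat > t.py <<'E'
from h import *
def rigid(A,B):
    a=A-A.mean(0); b=B-B.mean(0); th=np.arctan2((a[:,0]*b[:,1]-a[:,1]*b[:,0]).sum(),(a*b).sum())
    R=np.array([[np.cos(th),-np.sin(th)],[np.sin(th),np.cos(th)]]); t=B.mean(0)-R@A.mean(0)
    return th,t,B-(A@R.T+t)
E
python3 - <<'E'
from t import *
np.set_printoptions(precision=4,suppress=True)
im=cv2.imread("pics/w1.png"); hsv=cv2.cvtColor(im,cv2.COLOR_BGR2HSV)
m=cv2.inRange(hsv,(0,0,60),(179,45,190)); m[:,:60]=0;m[:90]=0;m[225:]=0;m[:,420:]=0
m=cv2.morphologyEx(m,cv2.MORPH_OPEN,np.ones((3,3)))
n,l,st,ce=cv2.connectedComponentsWithStats(m); pat={}
for i in range(1,n):
    if st[i,4]>400:
        c,_=cv2.findContours((l==i).astype(np.uint8),0,2); r=cv2.minAreaRect(c[0]); p=atz("w1",*ce[i],.003)[:2]; print(ce[i],st[i],r,p)
# tray outer colour hulls
for n,lo,hi,x0,x1 in(("blue",(100,120,60),(122,255,255),50,230),("yel",(22,120,60),(35,255,255),250,420)):
    k=cv2.inRange(hsv,lo,hi);k[:85]=0;k[240:]=0;k[:,:x0]=0;k[:,x1:]=0
    P=cloud("w1")[(k>0)]; P=P[(P[:,2]>.002)&(P[:,2]<.03)]
    print(n,cv2.minAreaRect((P[:,:2]*1000).astype(np.float32)))
C=cloud("w1")
for k,u,v,h0,h1 in[("bottle",530,118,.06,.09),("spool",370,17,.036,.05),("loupeA",486,237,.024,.04),("pink",160,20,.012,.03),("loupeC",281,17,.024,.04)]:
    M=np.zeros((480,640),bool);M[max(0,v-40):v+40,u-40:u+40]=1
    P=C[M&(C[...,2]>h0)&(C[...,2]<h1)]; print(k,len(P),P[:,2].max(),cv2.minAreaRect((P[:,:2]*1000).astype(np.float32)),(P.min(0)+P.max(0))/2)
E
```

```text
[371.1564 131.5505] [ 352  111   40   42 1317] ((371.5, 131.5), (41.0, 39.0), 90.0) [ 0.5417 -0.1596]
[172.6864 151.5665] [ 147  125   53   54 2210] ((173.0, 151.5), (53.0, 52.0), 90.0) [0.5158 0.0918]
[371.3592 189.662 ] [354 173  36  35 994] ((371.5, 190.0), (34.0, 35.0), 90.0) [ 0.4676 -0.1631]
[306.9293 193.8307] [ 281  175   52   39 1867] ((306.7444152832031, 193.8877716064453), (37.40327835083008, 50.43699645996094), 87.1375961303711) [ 0.4618 -0.0783]
[145.2636 202.8063] [ 100  187   91   33 2272] ((145.01214599609375, 202.8582000732422), (92.4040298461914, 25.449539184570312), 4.899092674255371) [0.4486 0.1359]
blue ((494.38983154296875, 134.33261108398438), (194.2650909423828, 156.3162841796875), 85.07889556884766)
yel ((504.91375732421875, -116.08200073242188), (156.2289581298828, 188.4033660888672), 2.634190797805786)
bottle 525 0.07726828707283073 ((557.8955078125, -341.75201416015625), (22.62353515625, 28.01590347290039), 83.24702453613281) [ 0.5577 -0.3423  0.0686]
spool 1839 0.04607529823330697 ((656.5289306640625, -149.53286743164062), (53.37742233276367, 42.69148635864258), 89.57952880859375) [ 0.6566 -0.1496  0.0412]
loupeA 285 0.034454191179806526 ((405.958251953125, -316.9202880859375), (28.87068748474121, 28.65219497680664), 4.93951940536499) [ 0.406  -0.317   0.0292]
pink 1898 0.022888591042015294 ((665.457763671875, 83.31210327148438), (40.703643798828125, 56.043426513671875), 24.562225341796875) [0.6588 0.0831 0.0175]
loupeC 347 0.03426799891185689 ((665.8596801757812, -51.39545822143555), (29.435579299926758, 27.495033264160156), 89.98140716552734) [ 0.6659 -0.0514  0.0292]
```

```bash
python3 -m crank '{"hand":[0,0,0,0,0],"translation":[[0.03,0.01,-0.025],[0.06,0.025,-0.05],[0.09,0.04,-0.08],[0.12,0.05,-0.11],[0.13,0.05,-0.12]],"dr":[[0,0,0],[0,0,0],[0,0,0],[0,0,0],[0,0,0]]}'
python3 - <<'E'
from h import *
np.set_printoptions(precision=4,suppress=True)
im,d=snap("wrist","w2"); C=cloud("w2"); print(sensors.observe()["position"])
for k,c,r,h0,h1 in[("spool",(.662,-.148),.045,.037,.05),("loupeC",(.666,-.051),.025,.024,.04)]:
    P=C[(np.hypot(C[...,0]-c[0],C[...,1]-c[1])<r)&(C[...,2]>h0)&(C[...,2]<h1)]
    print(k,len(P),P[:,2].mean(),P.min(0),P.max(0),(P.min(0)+P.max(0))/2)
E
```

```text
time_s: 2.7
position: [0.619, -0.1514, 0.2163]
tool_rot: [[-0.007, -0.002, -1.0], [0.003, -1.0, 0.002], [-1.0, -0.003, 0.007]]
ft_force: [-1.5, -0.5, 0.5]
grip_width: 0.0856
[ 0.6192 -0.1505  0.2164]
spool 3132 0.04271767513841936 [ 0.6357 -0.1753  0.0372] [ 0.6896 -0.1218  0.0456] [ 0.6627 -0.1486  0.0414]
loupeC 551 0.030830115088464206 [ 0.6519 -0.0667  0.024 ] [ 0.681  -0.0368  0.0338] [ 0.6664 -0.0517  0.0289]
```

View pics/w2.png

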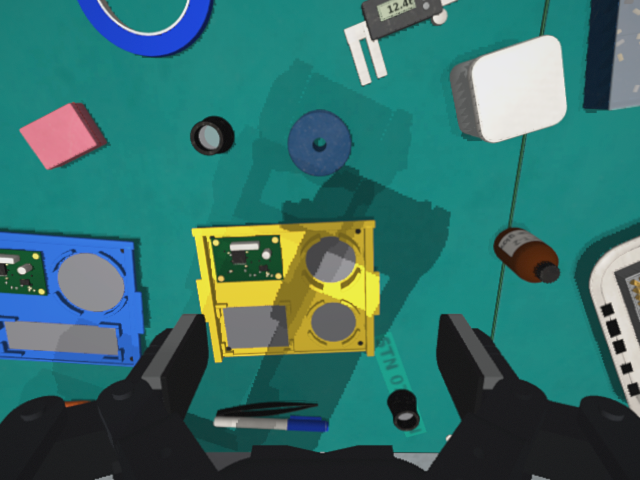

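w2 shows the spool at (320,143), clear of loupe C at (212,135). Descending on it.

```bash
python3 -m crank '{"hand":[0,0,0,0,0],"translation":[[0.03,-0.002,-0.02],[0.07,-0.002,-0.043],[0.11,-0.002,-0.043],[0.14,-0.002,-0.043],[0.14,-0.002,-0.043]],"dr":[[0,0,0],[0,0,0],[0,0,0],[0,0,0],[0,0,0]]}'
python3 -m crank '{"hand":[0,0,0,0,0],"translation":[[0.02,0,0],[0.04,0,0],[0.063,0,0],[0.063,0,0],[0.063,0,0]],"dr":[[0,0,0],[0,0,0],[0,0,0],[0,0,0],[0,0,0]]}'
```

```text
time_s: 3.25
position: [0.6595, -0.1474, 0.0786]
tool_rot: [[-0.007, -0.0, -1.0], [0.003, -1.0, 0.0], [-1.0, -0.003, 0.007]]
ft_force: [0.8, 0.1, 0.6]
grip_width: 0.0855
time_s: 3.75
position: [0.6627, -0.1487, 0.0214]
tool_rot: [[0.003, -0.0, -1.0], [-0.001, -1.0, 0.0], [-1.0, 0.001, -0.003]]
ft_force: [0.1, -0.1, 1.6]
grip_width: 0.0856
```

```bash
python3 -m crank '{"hand":[0,0,120,255,255],"translation":[[0.007,0,0],[0.007,0,0],[0.007,0,0],[0.007,0,0],[0.007,0,0]],"dr":[[0,0,0],[0,0,0],[0,0,0],[0,0,0],[0,0,0]]}' 60
python3 -m crank '{"hand":[255,255,255,255,255],"translation":[[0,0,0],[0,0,0],[0,0,0],[0,0,0],[0,0,0]],"dr":[[0,0,0],[0,0,0],[0,0,0],[0,0,0],[0,0,0]]}'
python3 -m crank '{"hand":[255,255,255,255,255],"translation":[[-0.01,0,0],[-0.03,0,0],[-0.06,0,0],[-0.08,0,0],[-0.08,0,0]],"dr":[[0,0,0],[0,0,0],[0,0,0],[0,0,0],[0,0,0]]}'
```

```text
time_s: 4.25
position: [0.6621, -0.1483, 0.0121]
tool_rot: [[0.0, -0.0, -1.0], [-0.0, -1.0, 0.0], [-1.0, 0.0, -0.0]]
ft_force: [-0.3, 0.1, -0.3]
grip_width: 0.044
time_s: 4.75
position: [0.6631, -0.1484, 0.0136]
tool_rot: [[0.003, -0.0, -1.0], [-0.001, -1.0, 0.0], [-1.0, 0.001, -0.003]]
ft_force: [0.2, 0.4, 9.0]
grip_width: 0.0
time_s: 5.25
position: [0.6634, -0.1488, 0.0955]
tool_rot: [[0.006, -0.0, -1.0], [-0.002, -1.0, 0.0], [-1.0, 0.002, -0.006]]
ft_force: [-0.5, 0.2, 0.4]
grip_width: -0.0002
```

```bash
python3 -m crank '{"hand":[0,0,0,0,0],"translation":[[-0.03,0,0.02],[-0.06,0,0.04],[-0.1,0,0.05],[-0.12,0,0.05],[-0.12,0,0.05]],"dr":[[0,0,0],[0,0,0],[0,0,0],[0,0,0],[0,0,0]]}'
python3 - <<'E'
from h import *
np.set_printoptions(precision=4,suppress=True)
im,d=snap("wrist","w3"); s,_=snap("side","s3")
cv2.imwrite("pics/v3.png",np.hstack([cv2.resize(im,(400,300)),cv2.resize(s[180:405,250:550],(400,300))]))
E
```

```text
time_s: 5.75
position: [0.6126, -0.1487, 0.2145]
tool_rot: [[0.005, -0.0, -1.0], [-0.002, -1.0, 0.0], [-1.0, 0.002, -0.005]]
ft_force: [0.5, 0.5, -0.7]
grip_width: 0.0727
```

View pics/v3.png

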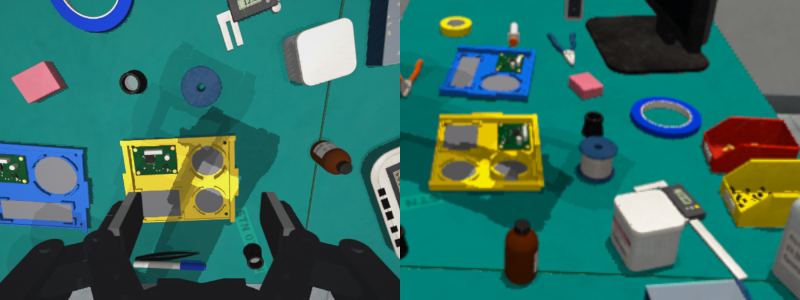

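Run:
```python
from h import *
np.set_printoptions(precision=4,suppress=True)
C=cloud("w3")
for k,c,r,h0,h1 in[("spool",(.67,-.148),.06,.037,.05),("loupeC",(.666,-.051),.025,.024,.04)]:
    P=C[(np.hypot(C[...,0]-c[0],C[...,1]-c[1])<r)&(C[...,2]>h0)&(C[...,2]<h1)]
    print(k,len(P),P[:,2].mean(),P.min(0),P.max(0),(P.min(0)+P.max(0))/2)
# spool silhouettes scene/side before-after
a=cv2.imread("pics/side0.png")[240:340,350:450];b=cv2.imread("pics/s3.png")[240:340,350:450]
cv2.imwrite("pics/v4.png",cv2.resize(np.hstack([a,b]),None,fx=4,fy=4,interpolation=2))
# finger tip location in wrist cam frame, open
z=np.load("pics/w3.npz"); s=sensors.observe(); R=s["tool_rot"];p=s["position"]
for u,v in [(200,330),(205,360),(445,325),(180,400)]:
    q=dep("w3",u,v); print((u,v),"tool frame",R.T@(q-p))
```

```text
spool 3172 0.04268613130173291 [ 0.6351 -0.175   0.0372] [ 0.689  -0.122   0.0454] [ 0.6621 -0.1485  0.0413]
loupeC 557 0.030757587213091808 [ 0.6521 -0.0665  0.024 ] [ 0.6814 -0.037   0.0336] [ 0.6668 -0.0518  0.0288]
(200, 330) tool frame [-0.0615 -0.0388 -0.0108]
(205, 360) tool frame [-0.0707 -0.0351 -0.006 ]
(445, 325) tool frame [-0.0583  0.0421 -0.0107]
(180, 400) tool frame [-0.094  -0.0344 -0.0111]
```

View pics/v4.png

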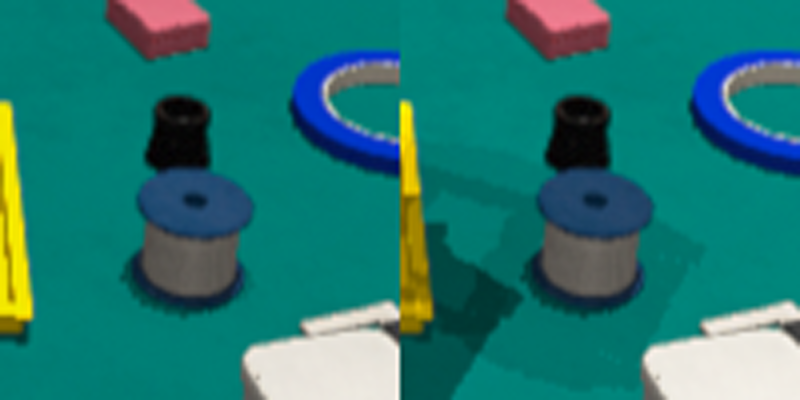

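The spool never moved, and the jaws shut just above it with 9 N upward. So the real fingertips are higher than the reported TCP suggests. I'll measure the finger end from the existing depth.

Run:
```python
from h import *
np.set_printoptions(precision=4,suppress=True)
s=sensors.observe(); R=s["tool_rot"];p=s["position"]; print(p,s["grip_width"])
for fn in("w2","w3"):
    pp=p if fn=="w3" else np.array([.6192,-.1505,.2164]); C=(cloud(fn)-pp)@R
    m=np.zeros((480,640),bool); m[300:460,100:230]=1;m[300:460,420:560]=1
    Q=C[m&(C[...,0]<-.0)]; print(fn,len(Q),np.percentile(Q[:,0],[50,95,99,99.9,100]),Q[Q[:,0]>np.percentile(Q[:,0],99)][:6])
    for u in(185,195,203): print(u,[(v,C[v,u].round(3).tolist()) for v in range(308,345,6)])
im,_=snap("side","s5"); sc,_=snap("scene","sc5")
cv2.imwrite("pics/v5.png",np.hstack([cv2.resize(im[60:360,200:500],(400,400)),cv2.resize(sc[60:260,200:400],(400,400))]))
```

```text
[ 0.6116 -0.1481  0.2106] 0.08455846923563307
w2 23297 [-0.0893 -0.0511 -0.0452 -0.0425 -0.0416] [[-0.0449 -0.0413 -0.009 ]
 [-0.0439 -0.0413 -0.0084]
 [-0.044   0.0443 -0.0085]
 [-0.0449  0.0443 -0.0091]
 [-0.0447  0.0465 -0.009 ]
 [-0.045   0.0485 -0.0092]]
185 [(308, [0.216, -0.148, 0.136]), (314, [-0.046, -0.047, -0.01]), (320, [-0.05, -0.046, -0.009]), (326, [-0.055, -0.044, -0.01]), (332, [-0.059, -0.043, -0.01]), (338, [-0.062, -0.042, -0.01]), (344, [-0.063, -0.041, -0.009])]
195 [(308, [0.216, -0.137, 0.136]), (314, [-0.047, -0.043, -0.01]), (320, [-0.051, -0.042, -0.01]), (326, [-0.053, -0.041, -0.009]), (332, [-0.055, -0.041, -0.008]), (338, [-0.054, -0.041, -0.005]), (344, [-0.056, -0.041, -0.004])]
203 [(308, [0.202, -0.124, 0.128]), (314, [-0.044, -0.041, -0.008]), (320, [-0.045, -0.041, -0.006]), (326, [-0.046, -0.041, -0.005]), (332, [-0.047, -0.041, -0.003]), (338, [-0.047, -0.041, -0.001]), (344, [-0.048, -0.041, 0.002])]
w3 26858 [-0.0935 -0.0537 -0.0469 -0.0427 -0.0411] [[-0.0455 -0.0413 -0.0101]
 [-0.046  -0.0408 -0.0104]
 [-0.0457 -0.0405 -0.0102]
 [-0.0452 -0.0403 -0.0099]
 [-0.0459 -0.0397 -0.0103]
 [-0.0458 -0.0394 -0.0103]]
185 [(308, [0.211, -0.146, 0.131]), (314, [0.211, -0.147, 0.138]), (320, [0.21, -0.147, 0.144]), (326, [-0.051, -0.047, -0.006]), (332, [-0.056, -0.046, -0.007]), (338, [-0.059, -0.045, -0.006]), (344, [-0.069, -0.041, -0.011])]
195 [(308, [0.211, -0.135, 0.13]), (314, [0.21, -0.135, 0.137]), (320, [0.211, -0.136, 0.145]), (326, [-0.059, -0.041, -0.011]), (332, [-0.062, -0.04, -0.011]), (338, [-0.066, -0.039, -0.011]), (344, [-0.069, -0.038, -0.011])]
203 [(308, [0.196, -0.121, 0.122]), (314, [-0.051, -0.041, -0.01]), (320, [-0.055, -0.04, -0.011]), (326, [-0.057, -0.039, -0.01]), (332, [-0.062, -0.038, -0.01]), (338, [-0.066, -0.037, -0.011]), (344, [-0.068, -0.036, -0.01])]
```

View pics/v5.png

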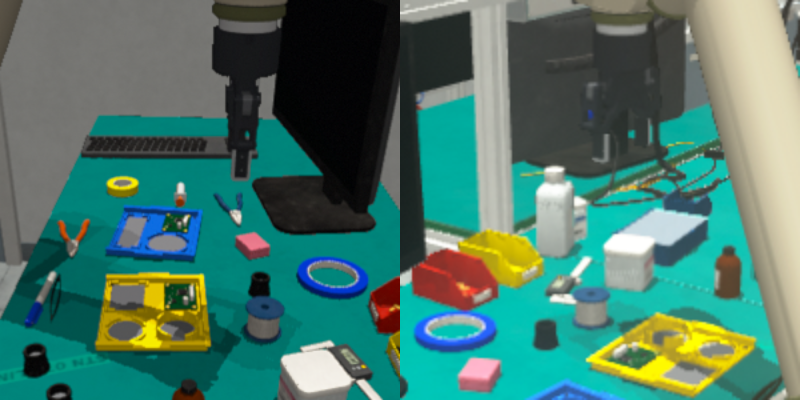

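Both cues agree. With the jaws open the finger ends sit about 42 mm behind the reported TCP, and shut about 29 mm behind (the 9 N touch on the spool top). So shut tip z ≈ reported z + 29 mm, and I'll correct for that from here on.

```bash
python3 -m crank '{"hand":[0,0,0,0,0],"translation":[[0.03,0,-0.025],[0.07,0,-0.05],[0.11,0,-0.05],[0.15,0,-0.05],[0.17,0,-0.05]],"dr":[[0,0,0],[0,0,0],[0,0,0],[0,0,0],[0,0,0]]}'
python3 -m crank '{"hand":[0,0,0,0,0],"translation":[[0.02,0,0],[0.04,0,0],[0.06,0,0],[0.06,0,0],[0.06,0,0]],"dr":[[0,0,0],[0,0,0],[0,0,0],[0,0,0],[0,0,0]]}'
python3 -m crank '{"hand":[120,255,255,255,255],"translation":[[0,0,0],[0,0,0],[0,0,0],[0,0,0],[0,0,0]],"dr":[[0,0,0],[0,0,0],[0,0,0],[0,0,0],[0,0,0]]}' 60
```

```text
time_s: 6.45
position: [0.6596, -0.1472, 0.0359]
tool_rot: [[-0.008, -0.0, -1.0], [0.003, -1.0, 0.0], [-1.0, -0.003, 0.008]]
ft_force: [0.9, 0.3, -0.2]
grip_width: 0.0853
time_s: 6.95
position: [0.6616, -0.1481, -0.0188]
tool_rot: [[-0.002, -0.0, -1.0], [0.001, -1.0, 0.0], [-1.0, -0.001, 0.002]]
ft_force: [0.2, 0.1, 0.4]
grip_width: 0.0855
time_s: 7.45
position: [0.6624, -0.1488, -0.0166]
tool_rot: [[0.002, -0.0, -1.0], [-0.001, -1.0, 0.0], [-1.0, 0.001, -0.002]]
ft_force: [-2.2, -0.0, 5.4]
grip_width: 0.0483
```

```bash
python3 -m crank '{"hand":[255,255,255],"translation":[[0,0,0],[0,0,0],[0,0,0]],"dr":[[0,0,0],[0,0,0],[0,0,0]]}'
python3 -m crank '{"hand":[255,255,255,255,255],"translation":[[-0.005,0,0],[-0.02,0,0],[-0.04,0,0],[-0.05,0,0],[-0.05,0,0]],"dr":[[0,0,0],[0,0,0],[0,0,0],[0,0,0],[0,0,0]]}'
python3 - <<'E'
from h import *
w,_=snap("wrist","w6");s,_=snap("side","s6")
cv2.imwrite("pics/v6.png",np.hstack([cv2.resize(w,(400,300)),cv2.resize(s[180:330,320:520],(400,300))]))
E
```

```text
time_s: 7.75
position: [0.6624, -0.1487, -0.0166]
tool_rot: [[0.002, -0.0, -1.0], [-0.001, -1.0, 0.0], [-1.0, 0.001, -0.002]]
ft_force: [-1.3, -1.4, 6.3]
grip_width: 0.0479
time_s: 8.25
position: [0.6628, -0.1486, 0.034]
tool_rot: [[0.003, -0.0, -1.0], [-0.001, -1.0, 0.0], [-1.0, 0.001, -0.003]]
ft_force: [-0.3, -0.0, -1.9]
grip_width: 0.0479
```

View pics/v6.png

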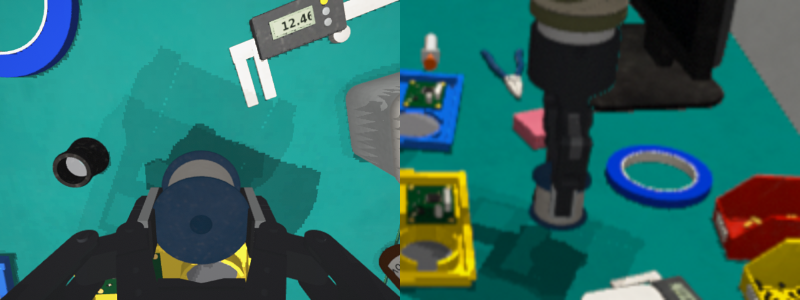

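Run:
```python
from h import *
np.set_printoptions(precision=4,suppress=True)
C=cloud("w6"); s=sensors.observe()
print(s["position"])
for u,v in[(290,355),(322,330),(350,355),(322,380),(300,300),(345,300)]: print(C[v,u])
P=C[280:420,255:390].reshape(-1,3); z=P[:,2]; t=np.median(z[(z>.07)&(z<.11)]); Q=P[abs(z-t)<.006]
A=np.c_[Q[:,:2],np.ones(len(Q))]; print(t,np.linalg.lstsq(A,Q[:,2],rcond=None)[0],Q.min(0),Q.max(0))
yaw=np.radians(-4.8); R=np.array([[np.cos(yaw),-np.sin(yaw)],[np.sin(yaw),np.cos(yaw)]])
L=np.array([[.026,-.038],[-.044,0]]);W=np.array([[.5158,.0918],[.4486,.1359]])
print("blue",(W-L@R.T), "seats",L@R.T+(W-L@R.T).mean(0))
```

```text
[ 0.6617 -0.1481  0.0316]
[ 0.664  -0.1385  0.0926]
[ 0.6736 -0.1491  0.0927]
[ 0.6643 -0.1583  0.093 ]
[ 0.6544 -0.1491  0.0929]
[ 0.6847 -0.1422  0.0934]
[ 0.6846 -0.1563  0.0932]
0.09330330114263324 [-0.002  -0.0002  0.0946] [ 0.6373 -0.172   0.0874] [ 0.6903 -0.1262  0.0953]
blue [[0.4931 0.1318]
 [0.4924 0.1322]] seats [[0.5155 0.092 ]
 [0.4489 0.1357]]
```

```bash
python3 -m crank '{"hand":[255,255,255,255,255],"translation":[[-0.03,0,0],[-0.06,-0.01,0.01],[-0.06,-0.04,0.03],[-0.06,-0.08,0.055],[-0.06,-0.12,0.08]],"dr":[[0,0,0],[0,0,0],[0,0,0],[0,0,0],[0,0,0]]}'
python3 -m crank '{"hand":[255,255,255,255,255],"translation":[[0,-0.04,0.02],[0,-0.08,0.045],[0,-0.11,0.06],[0,-0.12,0.069],[0,-0.12,0.069]],"dr":[[0,0,0],[0,0,0],[0,0,0],[0,0,0],[0,0,0]]}'
python3 -m crank '{"hand":[255,255,255,255,255],"translation":[[0.02,0,0],[0.05,0,0],[0.08,0,0],[0.085,0,0],[0.085,0,0]],"dr":[[0,0,0],[0,0,0],[0,0,0],[0,0,0],[0,0,0]]}'
```

```text
time_s: 8.85
position: [0.5804, -0.0272, 0.0908]
tool_rot: [[-0.002, -0.001, -1.0], [0.001, -1.0, 0.001], [-1.0, -0.001, 0.002]]
ft_force: [0.8, 1.0, -1.8]
grip_width: 0.0476
time_s: 9.35
position: [0.5118, 0.0928, 0.0914]
tool_rot: [[-0.002, 0.002, -1.0], [0.0, -1.0, -0.002], [-1.0, -0.0, 0.002]]
ft_force: [1.3, -0.3, -2.2]
grip_width: 0.0483
time_s: 9.85
position: [0.5134, 0.0908, 0.0064]
tool_rot: [[-0.001, -0.001, -1.0], [-0.0, -1.0, 0.001], [-1.0, 0.0, 0.001]]
ft_force: [0.3, -0.1, -2.2]
grip_width: 0.048
```

```bash
python3 -m crank '{"hand":[255,255,255,255],"translation":[[0.008,0,0],[0.016,0,0],[0.018,0,0],[0.018,0,0]],"dr":[[0,0,0],[0,0,0],[0,0,0],[0,0,0]]}'
python3 -m crank '{"hand":[255,255,255],"translation":[[0.001,0,0],[0.0025,0,0],[0.0025,0,0]],"dr":[[0,0,0],[0,0,0],[0,0,0]]}'
```

```text
time_s: 10.25
position: [0.513, 0.0917, -0.0112]
tool_rot: [[-0.0, -0.0, -1.0], [0.0, -1.0, 0.0], [-1.0, -0.0, 0.0]]
ft_force: [-0.1, 0.0, -2.4]
grip_width: 0.0482
time_s: 10.55
position: [0.5131, 0.0918, -0.0135]
tool_rot: [[0.0, -0.0, -1.0], [0.0, -1.0, 0.0], [-1.0, -0.0, -0.0]]
ft_force: [0.5, -0.2, -0.8]
grip_width: 0.0478
```

```bash
python3 -m crank '{"hand":[255,255,180,90,60],"translation":[[0.001,0,0],[0.001,0,0],[0.001,0,0],[0.001,0,0],[0.001,0,0]],"dr":[[0,0,0],[0,0,0],[0,0,0],[0,0,0],[0,0,0]]}'
python3 -m crank '{"hand":[40,0,0,0,0],"translation":[[0,0,0],[0,0,0],[-0.02,0,0],[-0.06,0,0],[-0.08,0,0]],"dr":[[0,0,0],[0,0,0],[0,0,0],[0,0,0],[0,0,0]]}'
python3 -m crank '{"hand":[0,0,0,0,0],"translation":[[-0.04,-0.03,-0.01],[-0.08,-0.06,-0.02],[-0.12,-0.1,-0.03],[-0.16,-0.12,-0.04],[-0.16,-0.12,-0.04]],"dr":[[0,0,0],[0,0,0],[0,0,0],[0,0,0],[0,0,0]]}'
python3 - <<'E'
from h import *
np.set_printoptions(precision=4,suppress=True)
w,_=snap("wrist","w7"); C=cloud("w7"); print(sensors.observe()["position"])
P=C[(C[...,0]>.46)&(C[...,0]<.57)&(abs(C[...,1]-.09)<.05)&(C[...,2]>.04)&(C[...,2]<.055)]; print("spool",(P.min(0)+P.max(0))/2,P[:,2].mean())
hsv=cv2.cvtColor(w,cv2.COLOR_BGR2HSV)
M=(C[...,2]>.008)&(C[...,2]<.04)&(abs(C[...,0]-.54)<.13)&(C[...,1]>.22)&(C[...,1]<.42)
n,l,st,ce=cv2.connectedComponentsWithStats(M.astype(np.uint8))
for i in range(1,n):
    if st[i,4]>150:
        Q=C[l==i]; print(ce[i],st[i],cv2.minAreaRect((Q[:,:2]*1000).astype(np.float32)),Q[:,2].max())
E
```

```text
time_s: 11.05
position: [0.5133, 0.0917, -0.0145]
tool_rot: [[0.001, -0.0, -1.0], [-0.0, -1.0, 0.0], [-1.0, 0.0, -0.001]]
ft_force: [-0.2, 0.3, 0.5]
grip_width: 0.0651
time_s: 11.55
position: [0.5139, 0.0917, 0.0677]
tool_rot: [[0.003, -0.0, -1.0], [-0.0, -1.0, 0.0], [-1.0, 0.0, -0.003]]
ft_force: [0.5, -0.1, -0.8]
grip_width: 0.0854
time_s: 12.05
position: [0.5551, 0.2145, 0.2304]
tool_rot: [[0.01, 0.003, -1.0], [0.002, -1.0, -0.003], [-1.0, -0.002, -0.01]]
ft_force: [0.1, -0.7, -1.5]
grip_width: 0.0853
[0.5542 0.2134 0.2281]
spool [0.5135 0.0911 0.0443] 0.045911143769308556
[267.3055  97.9094] [ 218   71   99   67 1722] ((637.2808227539062, 262.6134948730469), (58.52558517456055, 87.89550018310547), 6.350147247314453) 0.012693566750099416
[235.2905 208.6368] [ 181  196  103   28 1363] ((535.7427978515625, 304.2852783203125), (103.308349609375, 25.57431983947754), 85.2284164428711) 0.020787850937466656
[313.8145 261.7104] [309 219   8  90 442] ((473.8181457519531, 223.8934326171875), (7.388026714324951, 101.24395751953125), 89.93873596191406) 0.016985474766222197
[222.979  304.0927] [ 190  290   62   32 1046] ((427.1121826171875, 323.4160461425781), (64.1992416381836, 31.736652374267578), 87.1303482055664) 0.02132669140950022
```

View pics/w7.png

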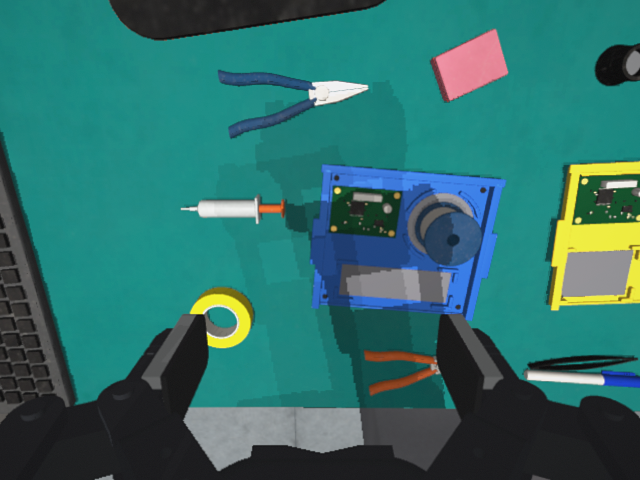

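The spool is seated in w7, with its top at 46 mm and centred within about 2 mm. The syringe lies at (182–285, 209), nozzle to the left (+y).

Run:
```python
from h import *
np.set_printoptions(precision=4,suppress=True)
C=cloud("w7"); s=sensors.observe(); print(s["q"],s["position"])
for u,v in[(182,209),(285,209),(200,208),(256,208)]: print(atz("w7",u,v,.0095))
w=cv2.imread("pics/w7.png"); hsv=cv2.cvtColor(w,cv2.COLOR_BGR2HSV)
M=(C[...,2]>.010)&(C[...,2]<.04)&(abs(C[...,0]-.536)<.03)&(C[...,1]>.23)&(C[...,1]<.37)
P=C[M]; y=P[:,1]; print(y.min(),y.max())
for a in np.arange(.25,.36,.01):
    q=P[(y>a)&(y<a+.01)]
    if len(q)>8: print(round(a+.005,3),q[:,0].min(),q[:,0].max(),(q[:,0].min()+q[:,0].max())/2)
cv2.imwrite("pics/c7.png",cv2.resize(w[170:250,165:305],None,fx=5,fy=5,interpolation=2))
```

```text
[ 9.6458 25.2417 64.4052  0.0083 90.0156 99.5328] [0.5542 0.2134 0.2281]
[0.5325 0.3554 0.0095]
[0.533  0.2516 0.0095]
[0.5336 0.3372 0.0095]
[0.5339 0.2808 0.0095]
0.2530034237416379 0.3528689755171471
0.255 0.5245154439873643 0.5426625209935885 0.5335889824904764
0.265 0.5304338206745758 0.5375436160372026 0.5339887183558891
0.275 0.5207654164175238 0.5465426783343184 0.533654047375921
0.285 0.5251914979606253 0.5452381757669561 0.5352148368637907
0.295 0.5251015440699962 0.5424183075574982 0.5337599258137472
0.305 0.5248675287599496 0.5424297591473994 0.5336486439536745
0.315 0.5251701743559355 0.5423809185299415 0.5337755464429386
0.325 0.5250941542668369 0.5423531466859184 0.5337236504763776
0.335 0.525295829457906 0.5422959367082153 0.5337958830830607
0.345 0.5317536223724125 0.5358735010015488 0.5338135616869807
```

```bash
python3 -m crank '{"hand":[105,105,105,105,105],"translation":[[0.01,-0.02,0.005],[0.02,-0.05,0.01],[0.03,-0.08,0.0205],[0.04,-0.09,0.0205],[0.05,-0.09,0.0205]],"dr":[[-0.14,0,0],[-0.28,0,0],[-0.42,0,0],[-0.56,0,0],[-0.7,0,0]]}'
python3 -m crank '{"hand":[105,105,105,105,105],"translation":[[0.02,0,0],[0.04,0,0],[0.06,0,0],[0.08,0,0],[0.10,0,0]],"dr":[[-0.14,0,0],[-0.28,0,0],[-0.42,0,0],[-0.56,0,0],[-0.7,0,0]]}'
python3 -m crank '{"hand":[105,105,105],"translation":[[0.02,0,0],[0.03,0,0],[0.03,0,0]],"dr":[[-0.14,0,0],[-0.171,0,0],[-0.171,0,0]]}'
```

```text
time_s: 12.6
position: [0.5314, 0.3024, 0.1732]
tool_rot: [[-0.003, 0.65, -0.76], [-0.001, -0.76, -0.65], [-1.0, -0.001, 0.003]]
ft_force: [0.5, -1.5, -0.2]
grip_width: 0.0502
time_s: 13.1
position: [0.5317, 0.3006, 0.0732]
tool_rot: [[-0.002, 0.986, -0.165], [-0.001, -0.165, -0.986], [-1.0, -0.002, 0.001]]
ft_force: [0.2, 0.4, -0.0]
grip_width: 0.0505
time_s: 13.4
position: [0.531, 0.3005, 0.0426]
tool_rot: [[-0.005, 1.0, -0.001], [-0.002, -0.001, -1.0], [-1.0, -0.005, 0.002]]
ft_force: [0.6, -0.3, 0.5]
grip_width: 0.0503
```

```bash
python3 -m crank '{"hand":[105,105,105,105,105],"translation":[[0.03,0.002,-0.002],[0.05,0.0025,-0.002],[0.06,0.0025,-0.002],[0.068,0.0025,-0.002],[0.068,0.0025,-0.002]],"dr":[[0,0,0],[0,0,0],[0,0,0],[0,0,0],[0,0,0]]}'
python3 -m crank '{"hand":[150,255,255,255,255],"translation":[[0,0,0],[0,0,0],[0,0,0],[0,0,0],[0,0,0]],"dr":[[0,0,0],[0,0,0],[0,0,0],[0,0,0],[0,0,0]]}' 30
python3 -m crank '{"hand":[255,255],"translation":[[0,0,0],[0,0,0]],"dr":[[0,0,0],[0,0,0]]}'
```

```text
time_s: 13.9
position: [0.5349, 0.3035, -0.023]
tool_rot: [[-0.001, 1.0, -0.001], [-0.0, -0.001, -1.0], [-1.0, -0.001, 0.0]]
ft_force: [0.8, 0.3, 0.0]
grip_width: 0.0502
time_s: 14.4
position: [0.5356, 0.3039, -0.0216]
tool_rot: [[0.002, 1.0, 0.0], [0.001, 0.0, -1.0], [-1.0, 0.002, -0.001]]
ft_force: [-0.4, -0.6, 5.5]
grip_width: 0.0168
time_s: 14.6
position: [0.5356, 0.3039, -0.0217]
tool_rot: [[0.002, 1.0, 0.0], [0.001, 0.0, -1.0], [-1.0, 0.002, -0.001]]
ft_force: [-1.4, 0.0, 6.0]
grip_width: 0.0175
```

```bash
python3 -m crank '{"hand":[255,255,255,255,255],"translation":[[-0.01,0,0],[-0.04,0,0],[-0.08,0,0.01],[-0.08,-0.02,0.04],[-0.08,-0.04,0.08]],"dr":[[0,0,0],[0,0,0],[0,0,0],[0,0,0],[0,0,0]]}'
python3 -m crank '{"hand":[255,255,255,255,255],"translation":[[0,-0.02,0.04],[0,-0.04,0.08],[0,-0.0467,0.088],[0,-0.0467,0.088],[0,-0.0467,0.088]],"dr":[[0.04,0,0],[0.084,0,0],[0.084,0,0],[0.084,0,0],[0.084,0,0]]}'
python3 - <<'E'
from h import *
np.set_printoptions(precision=4,suppress=True)
w,_=snap("wrist","w8");s=sensors.observe();print(s["position"],s["tool_rot"][:,1],s["grip_width"])
cv2.imwrite("pics/v8.png",w)
E
```

```text
time_s: 15.1
position: [0.4951, 0.2238, 0.0588]
tool_rot: [[0.003, 1.0, 0.002], [0.001, 0.002, -1.0], [-1.0, 0.003, -0.001]]
ft_force: [0.9, -0.8, -0.5]
grip_width: 0.0174
time_s: 15.6
position: [0.4493, 0.1364, 0.0578]
tool_rot: [[0.001, 0.997, -0.083], [0.0, -0.083, -0.997], [-1.0, 0.001, -0.0]]
ft_force: [-0.1, 0.5, -1.0]
grip_width: 0.0173
[0.4493 0.1366 0.0576] [ 0.9966 -0.0827  0.0011] 0.017528540751775363
```

View pics/v8.png

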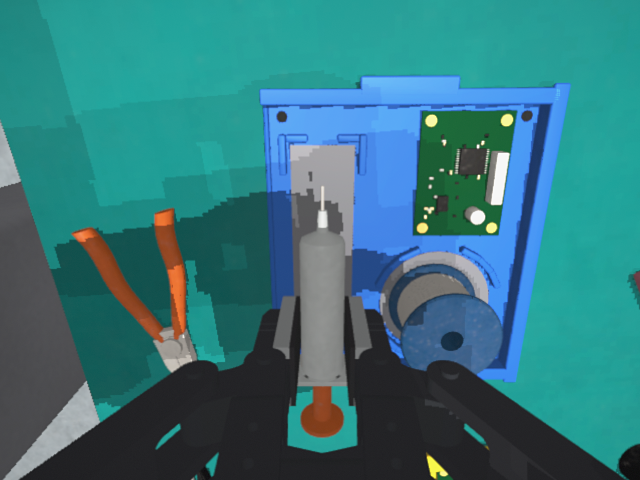

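```bash
python3 -m crank '{"hand":[255,255,255,255,255],"translation":[[0.03,0,0],[0.055,0,0],[0.07,0,0],[0.073,0,0],[0.073,0,0]],"dr":[[0,0,0],[0,0,0],[0,0,0],[0,0,0],[0,0,0]]}'
python3 -m crank '{"hand":[255,255,255],"translation":[[0.002,0,0],[0.0035,0,0],[0.0035,0,0]],"dr":[[0,0,0],[0,0,0],[0,0,0]]}'
```

```text
time_s: 16.15
position: [0.4487, 0.1364, -0.0158]
tool_rot: [[-0.0, 0.997, -0.083], [0.0, -0.083, -0.997], [-1.0, -0.0, -0.0]]
ft_force: [0.3, 0.1, -0.0]
grip_width: 0.0171
time_s: 16.45
position: [0.4488, 0.1359, -0.0187]
tool_rot: [[0.001, 0.996, -0.084], [0.0, -0.084, -0.996], [-1.0, 0.001, -0.0]]
ft_force: [0.3, 1.2, 1.5]
grip_width: 0.0172
```

```bash
python3 -m crank '{"hand":[220,140,140,140,140],"translation":[[0,0,0],[0,0,0],[0,0,0],[-0.01,0,0],[-0.04,0,0]],"dr":[[0,0,0],[0,0,0],[0,0,0],[0,0,0],[0,0,0]]}'
python3 -m crank '{"hand":[140,140,140,0,0],"translation":[[-0.03,0,0],[-0.06,0,0.02],[-0.09,0,0.06],[-0.12,0,0.10],[-0.14,-0.003,0.14]],"dr":[[0,0,0],[0,0,0],[0,0,0],[0,0,0],[0,0,0]]}'
python3 -m crank '{"hand":[0,0,0,0,0],"translation":[[-0.02,0,0.04],[-0.03,0,0.08],[-0.03,0,0.12],[-0.03,0,0.16],[-0.03,-0.003,0.2]],"dr":[[0,0,0],[0,0,0],[0,0,0],[0,0,0],[0,0,0]]}'
python3 -m crank '{"hand":[0,0,0,0,0],"translation":[[0,0,0.04],[0,0,0.08],[0,0,0.11],[0,0,0.115],[0,0,0.115]],"dr":[[0,0,0],[0,0,0],[0,0,0],[0,0,0],[0,0,0]]}'
python3 - <<'E'
from h import *
np.set_printoptions(precision=4,suppress=True)
w,_=snap("wrist","w9");sc,_=snap("scene","sc9");s=sensors.observe();print(s["position"],s["tool_rot"][:,1])
C=cloud("w9"); P=C[(np.hypot(C[...,0]-.406,C[...,1]+.317)<.03)&(C[...,2]>.024)&(C[...,2]<.04)]; print(len(P),(P.min(0)+P.max(0))/2)
cv2.imwrite("pics/v9.png",np.hstack([cv2.resize(w,(400,300)),cv2.resize(sc[210:300,230:350],(400,300),interpolation=2)]))
E
```

```text
time_s: 16.95
position: [0.447, 0.1356, 0.0201]
tool_rot: [[-0.005, 0.996, -0.084], [-0.0, -0.084, -0.996], [-1.0, -0.005, 0.001]]
ft_force: [0.6, 0.1, 0.9]
grip_width: 0.0386
time_s: 17.45
position: [0.4337, -0.0049, 0.1635]
tool_rot: [[0.003, 0.997, -0.083], [-0.001, -0.083, -0.997], [-1.0, 0.003, 0.001]]
ft_force: [0.5, 0.3, -0.3]
grip_width: 0.0661
time_s: 17.95
position: [0.4133, -0.2041, 0.1916]
tool_rot: [[0.001, 0.996, -0.084], [-0.0, -0.084, -0.996], [-1.0, 0.001, 0.0]]
ft_force: [1.0, 1.1, -0.7]
grip_width: 0.0852
time_s: 18.45
position: [0.4038, -0.3174, 0.191]
tool_rot: [[-0.0, 0.996, -0.085], [0.0, -0.085, -0.996], [-1.0, -0.0, -0.0]]
ft_force: [-0.2, 0.5, 0.0]
grip_width: 0.0857
[ 0.4042 -0.3161  0.1911] [ 0.9965 -0.0834 -0.0001]
521 [ 0.4053 -0.3174  0.0292]
```

View pics/v9.png

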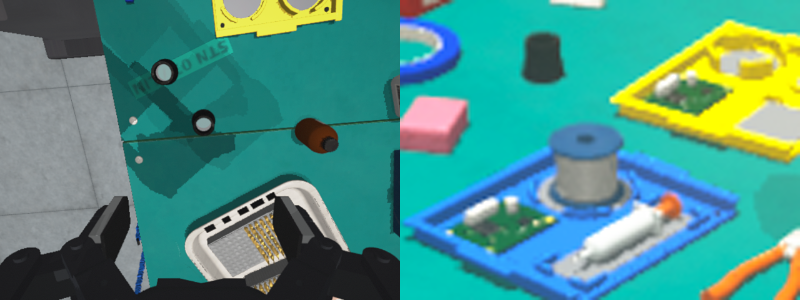

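The spool and syringe are both in their seats. The chosen loupe, at v9 (203,123), is directly below at (0.405,-0.317). That is 14 pictures viewed.

```bash
python3 -m crank '{"hand":[80,80,80,80,80],"translation":[[0.04,0.001,0],[0.08,0.001,0],[0.12,0.001,0],[0.15,0.001,0],[0.16,0.001,0]],"dr":[[0,0,0],[0,0,0],[0,0,0],[0,0,0],[0,0,0]]}'
python3 -m crank '{"hand":[80,80,80,80,80],"translation":[[0.02,0,0],[0.035,0,0],[0.046,0,0],[0.047,0,0],[0.047,0,0]],"dr":[[0,0,0],[0,0,0],[0,0,0],[0,0,0],[0,0,0]]}'
python3 -m crank '{"hand":[140,200,255,255,255],"translation":[[0,0,0],[0,0,0],[0,0,0],[0,0,0],[0,0,0]],"dr":[[0,0,0],[0,0,0],[0,0,0],[0,0,0],[0,0,0]]}' 30
python3 -m crank '{"hand":[255,255,255,255,255],"translation":[[0,0,0],[-0.01,0,0],[-0.03,0,0],[-0.07,0,0],[-0.07,0,0]],"dr":[[0,0,0],[0,0,0],[0,0,0],[0,0,0],[0,0,0]]}'
python3 - <<'E'
from h import *
np.set_printoptions(precision=4,suppress=True)
w,_=snap("wrist","w10");s=sensors.observe();print(s["position"],s["tool_rot"][:,1],s["grip_width"])
C=cloud("w10"); P=C[(np.hypot(C[...,0]-s["position"][0],C[...,1]-s["position"][1])<.013)&(C[...,2]>.06)&(C[...,2]<.12)]; print(len(P),(P.min(0)+P.max(0))/2,np.percentile(P[:,2],[5,50,95]))
E
```

```text
time_s: 19.05
position: [0.4046, -0.315, 0.0288]
tool_rot: [[-0.003, 0.997, -0.083], [0.004, -0.082, -0.997], [-1.0, -0.003, -0.003]]
ft_force: [-0.2, -0.5, 0.2]
grip_width: 0.0586
time_s: 19.55
position: [0.4056, -0.3173, -0.0154]
tool_rot: [[0.001, 0.997, -0.084], [-0.001, -0.084, -0.997], [-1.0, 0.001, 0.001]]
ft_force: [1.2, -0.0, 0.2]
grip_width: 0.0588
time_s: 20.05
position: [0.4054, -0.3175, -0.0153]
tool_rot: [[0.001, 0.996, -0.084], [-0.001, -0.084, -0.996], [-1.0, 0.001, 0.001]]
ft_force: [-0.7, 0.7, 5.9]
grip_width: 0.0275
time_s: 20.55
position: [0.4069, -0.3192, 0.0586]
tool_rot: [[0.006, 0.996, -0.084], [-0.007, -0.084, -0.996], [-1.0, 0.006, 0.006]]
ft_force: [0.2, 0.5, -0.7]
grip_width: 0.0274
[ 0.4061 -0.3183  0.0565] [ 0.9965 -0.0838  0.0038] 0.027639752435932714
3572 [ 0.4061 -0.3183  0.0996] [0.0925 0.099  0.1063]
```

```bash
python3 -m crank '{"hand":[255,255,255,255,255],"translation":[[-0.01,0.01,-0.03],[-0.02,0.02,-0.07],[-0.02,0.035,-0.11],[-0.02,0.047,-0.15],[-0.02,0.048,-0.16]],"dr":[[0,0,0],[0,0,0],[0,0,0],[0,0,0],[0,0,0]]}'
python3 -m crank '{"hand":[255,255,255,255,255],"translation":[[0,0,0],[0.03,0,0],[0.06,0,0],[0.075,0,0],[0.075,0,0]],"dr":[[0,0,0],[0,0,0],[0,0,0],[0,0,0],[0,0,0]]}'
python3 -m crank '{"hand":[255,255,255],"translation":[[0,0,0],[0,0,0],[0,0,0]],"dr":[[0,0,0],[0,0,0],[0,0,0]]}'
```

```text
time_s: 21.1
position: [0.4668, -0.1583, 0.0734]
tool_rot: [[-0.001, 0.997, -0.081], [0.001, -0.081, -0.997], [-1.0, -0.001, -0.001]]
ft_force: [0.5, -0.9, -1.0]
grip_width: 0.0275
time_s: 21.6
position: [0.465, -0.1626, -0.0031]
tool_rot: [[-0.004, 0.996, -0.086], [0.002, -0.086, -0.996], [-1.0, -0.004, -0.002]]
ft_force: [-0.7, 0.0, 0.1]
grip_width: 0.0275
time_s: 21.9
position: [0.4668, -0.1624, -0.0003]
tool_rot: [[0.001, 0.996, -0.084], [-0.001, -0.084, -0.996], [-1.0, 0.002, 0.001]]
ft_force: [0.6, 0.3, -0.9]
grip_width: 0.0277
```

```bash
python3 -m crank '{"hand":[255,255,255,255],"translation":[[0.006,0,0],[0.0105,0,0],[0.0105,0,0],[0.0105,0,0]],"dr":[[0,0,0],[0,0,0],[0,0,0],[0,0,0]]}'
python3 -m crank '{"hand":[255,255,255],"translation":[[0.001,0,0],[0.002,0,0],[0.002,0,0]],"dr":[[0,0,0],[0,0,0],[0,0,0]]}'
```

```text
time_s: 22.3
position: [0.4664, -0.1617, -0.0119]
tool_rot: [[-0.0, 0.996, -0.084], [0.0, -0.084, -0.996], [-1.0, -0.0, -0.0]]
ft_force: [-0.9, 0.7, -1.3]
grip_width: 0.0275
time_s: 22.6
position: [0.4665, -0.1618, -0.0124]
tool_rot: [[0.001, 0.996, -0.084], [-0.001, -0.084, -0.996], [-1.0, 0.001, 0.001]]
ft_force: [-4.6, 1.7, 18.2]
grip_width: 0.0276
```

```bash
python3 -m crank '{"hand":[255,255],"translation":[[-0.0015,0,0],[-0.0015,0,0]],"dr":[[0,0,0],[0,0,0]]}'
python3 -m crank '{"hand":[210,170,130,130,130],"translation":[[0,0,0],[0,0,0],[0,0,0],[0,0,0],[-0.01,0,0]],"dr":[[0,0,0],[0,0,0],[0,0,0],[0,0,0],[0,0,0]]}'
python3 -m crank '{"hand":[130,130,130,130,130],"translation":[[-0.03,0,0],[-0.06,0,0],[-0.1,0,0],[-0.14,0,0],[-0.18,0,0]],"dr":[[0,0,0],[0,0,0],[0,0,0],[0,0,0],[0,0,0]]}'
python3 - <<'E'
from h import *
np.set_printoptions(precision=4,suppress=True)
w,_=snap("wrist","w11");s=sensors.observe();print(s["position"])
C=cloud("w11"); P=C[(np.hypot(C[...,0]-.467,C[...,1]+.163)<.035)&(C[...,2]>.027)&(C[...,2]<.045)]; print("loupe",len(P),(P.min(0)+P.max(0))/2,P[:,2].max())
# bottle from initial views: side silhouettes
P=C[(np.hypot(C[...,0]-.555,C[...,1]+.345)<.05)&(C[...,2]>.035)&(C[...,2]<.09)]; print("bottle",len(P),P.min(0),P.max(0)) if len(P) else 0
E
```

```text
time_s: 22.8
position: [0.4666, -0.1618, -0.012]
tool_rot: [[0.0, 0.996, -0.084], [-0.0, -0.084, -0.996], [-1.0, 0.0, 0.0]]
ft_force: [-0.7, -0.7, 0.0]
grip_width: 0.0274
time_s: 23.3
position: [0.4659, -0.1615, -0.0027]
tool_rot: [[-0.002, 0.996, -0.084], [0.001, -0.084, -0.996], [-1.0, -0.002, -0.001]]
ft_force: [-0.3, -0.6, -0.3]
grip_width: 0.0418
time_s: 23.8
position: [0.4661, -0.1616, 0.1803]
tool_rot: [[0.001, 0.996, -0.084], [-0.0, -0.084, -0.996], [-1.0, 0.001, 0.0]]
ft_force: [1.2, -0.7, -0.2]
grip_width: 0.0418
[ 0.4684 -0.1629  0.1866]
loupe 572 [ 0.4647 -0.1616  0.0322] 0.0373167758420519
bottle 1 [ 0.5696 -0.3287  0.0353] [ 0.5696 -0.3287  0.0353]
```

Run:
```python
from h import *
np.set_printoptions(precision=4,suppress=True)
def an(fn):
    C=cloud(fn); im=cv2.imread(f"pics/{fn}.png"); hsv=cv2.cvtColor(im,cv2.COLOR_BGR2HSV)
    M=(np.hypot(C[...,0]-.557,C[...,1]+.343)<.05)&(C[...,2]>.012)&(C[...,2]<.085)
    cap=M&(C[...,2]>.068); c=C[cap]; 
    B=M&(C[...,2]>.01)&(C[...,2]<.055); b=C[B][:,:2]
    lab=B&(hsv[...,1]<80)&(hsv[...,2]>95)
    # circle fit (r=.019)
    from scipy.optimize import least_squares
    f=least_squares(lambda p:np.hypot(b[:,0]-p[0],b[:,1]-p[1])-.019,[.557,-.343],loss="soft_l1",f_scale=.001)
    print(fn,"cap",(c.min(0)+c.max(0))/2 if len(c) else None,"circle",f.x,len(b),"lab",lab.sum())
    o=f.x; ang=np.degrees(np.arctan2(b[:,1]-o[1],b[:,0]-o[0])); print(" body ang",np.percentile(ang,[2,98]))
    if lab.sum():
        q=C[lab]; a=np.degrees(np.arctan2(q[:,1]-o[1],q[:,0]-o[0])); print(" label ang",np.percentile(a,[2,10,50,90,98]),q[:,2].min(),q[:,2].max())
for fn in("w2","w3","w1","side0","scene0","w9"): an(fn)
```

```text
w2 cap [ 0.558  -0.3439  0.0726] circle [ 0.5575 -0.3443] 1187 lab 433
 body ang [-27.6732 128.9666]
 label ang [-21.229   -4.8022  35.5246  69.0771  76.0143] 0.012086887926748946 0.04326854336442587
w3 cap [ 0.5582 -0.3442  0.0724] circle [ 0.5576 -0.3443] 1206 lab 438
 body ang [-20.0239 130.3075]
 label ang [-19.0256  -1.3511  37.3313  70.2875  76.2369] 0.012760764463001117 0.043897134230486634
w1 cap [ 0.5575 -0.344   0.0727] circle [ 0.558  -0.3447] 649 lab 121
 body ang [ -3.109  159.2377]
 label ang [17.4043 25.1267 52.7784 72.9973 76.5381] 0.012687697486085336 0.04184235733689845
side0 cap [ 0.5591 -0.3443  0.0728] circle [ 0.559  -0.3438] 555 lab 13
 body ang [-158.4957  -17.1581]
 label ang [-38.4391 -37.6254 -33.6319 -28.6513 -26.9218] 0.01708937555523904 0.04187774595130478
scene0 cap [ 0.5568 -0.338   0.0722] circle [ 0.5591 -0.342 ] 180 lab 27
 body ang [-170.7808  176.0508]
 label ang [28.8734 42.1457 62.5159 81.5507 85.2304] 0.012915290171636173 0.054546631243116095
w9 cap [ 0.5572 -0.344   0.0723] circle [ 0.5579 -0.3441] 1238 lab 14
 body ang [-176.5544  176.9449]
 label ang [66.2187 66.8817 73.2444 77.1907 78.3009] 0.020743484076356677 0.03950711197333151
```

Label edges from several views span about -40° to 77°, so the bottle's x axis lies near 19° and its centre at (0.5577,-0.3443). I'll grip it with the jaws at 19°, high enough to clear the 16 mm lugs.

```bash
python3 -m crank '{"hand":[60,60,60,60,60],"translation":[[0,0.02,0.035],[0,0.045,0.075],[0,0.07,0.115],[0,0.09,0.15],[0,0.104,0.173]],"dr":[[-0.1,0,0],[-0.2,0,0],[-0.3,0,0],[-0.4,0,0],[-0.415,0,0]]}'
python3 -m crank '{"hand":[60,60,60,60],"translation":[[0.02,0,0],[0.04,0,0],[0.06,0,0],[0.06,0,0]],"dr":[[0,0,0],[0,0,0],[0,0,0],[0,0,0]]}'
python3 - <<'E'
from h import *
s=sensors.observe();R=s["tool_rot"];p=s["position"];print(p,np.degrees(np.arctan2(R[1,1],R[0,1])),R.T@(np.array([.5577,-.3443,-.006])-p))
E
```

```text
time_s: 24.35
position: [0.5559, -0.3453, 0.1777]
tool_rot: [[-0.0, 0.945, 0.327], [-0.0, 0.327, -0.945], [-1.0, -0.0, 0.0]]
ft_force: [-0.6, 1.4, 0.2]
grip_width: 0.0654
time_s: 24.75
position: [0.5544, -0.342, 0.1154]
tool_rot: [[-0.004, 0.946, 0.325], [0.004, 0.325, -0.946], [-1.0, -0.003, -0.005]]
ft_force: [0.1, -0.1, -0.9]
grip_width: 0.0651
[ 0.55444208 -0.34201686  0.1154387 ] 18.95893207637248 [0.12141574 0.00265523 0.0037885 ]
```

```bash
python3 -m crank '{"hand":[60,60,60,60,60],"translation":[[0.0,0.001,0.001],[0.04,0.001,0.001],[0.08,0.001,0.001],[0.11,0.001,0.001],[0.118,0.001,0.001]],"dr":[[0,0,0],[0,0,0],[0,0,0],[0,0,0],[0,0,0]]}'
python3 -m crank '{"hand":[60,60],"translation":[[0,0,0],[0,0,0]],"dr":[[0,0,0],[0,0,0]]}'
python3 -m crank '{"hand":[120,180,255,255,255],"translation":[[0,0,0],[0,0,0],[0,0,0],[0,0,0],[0,0,0]],"dr":[[0,0,0],[0,0,0],[0,0,0],[0,0,0],[0,0,0]]}' 35
python3 -m crank '{"hand":[255,255],"translation":[[0,0,0],[0,0,0]],"dr":[[0,0,0],[0,0,0]]}'
```

```text
time_s: 25.25
position: [0.5562, -0.343, -0.0019]
tool_rot: [[-0.003, 0.946, 0.325], [0.002, 0.325, -0.946], [-1.0, -0.002, -0.003]]
ft_force: [-0.4, 0.6, -0.5]
grip_width: 0.0655
time_s: 25.45
position: [0.5579, -0.3445, 0.0022]
tool_rot: [[0.003, 0.946, 0.325], [-0.003, 0.325, -0.946], [-1.0, 0.002, 0.003]]
ft_force: [0.2, -1.3, -0.1]
grip_width: 0.0652
time_s: 25.95
position: [0.5574, -0.344, 0.0012]
tool_rot: [[0.002, 0.946, 0.325], [-0.001, 0.325, -0.946], [-1.0, 0.001, 0.002]]
ft_force: [-1.4, 1.2, 5.4]
grip_width: 0.0321
time_s: 26.15
position: [0.5573, -0.344, 0.0012]
tool_rot: [[0.002, 0.946, 0.325], [-0.001, 0.325, -0.946], [-1.0, 0.001, 0.002]]
ft_force: [-0.8, -0.2, 7.0]
grip_width: 0.0325
```

```bash
python3 -m crank '{"hand":[255,255,255,255,255],"translation":[[-0.01,0,0],[-0.03,0,0],[-0.06,0,0],[-0.06,0.005,-0.02],[-0.06,0.012,-0.05]],"dr":[[0,0,0],[0,0,0],[0,0,0],[0,0,0],[0,0,0]]}'
python3 -m crank '{"hand":[255,255,255,255,255],"translation":[[0,0.008,-0.035],[0,0.018,-0.075],[0,0.027,-0.11],[0,0.033,-0.1295],[0,0.033,-0.1295]],"dr":[[0,0,0],[0,0,0],[0,0,0],[0,0,0],[0,0,0]]}'
python3 -m crank '{"hand":[255,255,255,255,255],"translation":[[0,0,0],[0.015,0,0],[0.03,0,0],[0.045,0,0],[0.045,0,0]],"dr":[[0,0,0],[0,0,0],[0,0,0],[0,0,0],[0,0,0]]}'
python3 -m crank '{"hand":[255,255],"translation":[[0,0,0],[0,0,0]],"dr":[[0,0,0],[0,0,0]]}'
```

```text
time_s: 26.65
position: [0.5522, -0.2933, 0.0612]
tool_rot: [[0.002, 0.946, 0.323], [-0.002, 0.323, -0.946], [-1.0, 0.001, 0.002]]
ft_force: [1.0, 0.3, -0.2]
grip_width: 0.0323
time_s: 27.15
position: [0.5409, -0.1567, 0.0605]
tool_rot: [[-0.0, 0.945, 0.328], [0.0, 0.328, -0.945], [-1.0, 0.0, -0.0]]
ft_force: [-0.3, -0.2, -0.5]
grip_width: 0.0321
time_s: 27.65
position: [0.5403, -0.1601, 0.0133]
tool_rot: [[-0.003, 0.946, 0.324], [0.001, 0.324, -0.946], [-1.0, -0.002, -0.002]]
ft_force: [-0.2, -0.5, -1.2]
grip_width: 0.0321
time_s: 27.85
position: [0.5416, -0.16, 0.0156]
tool_rot: [[0.001, 0.946, 0.324], [-0.001, 0.324, -0.946], [-1.0, 0.001, 0.001]]
ft_force: [0.1, 0.4, -0.9]
grip_width: 0.0327
```

Centred on the seat, with about 11 mm left to go down.

```bash
python3 -m crank '{"hand":[255,255,255,255],"translation":[[0.005,0,0],[0.009,0,0],[0.0095,0,0],[0.0095,0,0]],"dr":[[0,0,0],[0,0,0],[0,0,0],[0,0,0]]}'
python3 -m crank '{"hand":[255,255,255],"translation":[[0.0005,0,0],[0.001,0,0],[0.001,0,0]],"dr":[[0,0,0],[0,0,0],[0,0,0]]}'
```

```text
time_s: 28.25
position: [0.541, -0.1591, 0.0052]
tool_rot: [[-0.0, 0.946, 0.325], [0.0, 0.325, -0.946], [-1.0, -0.0, -0.0]]
ft_force: [0.1, 0.3, -1.3]
grip_width: 0.0323
time_s: 28.55
position: [0.5411, -0.1592, 0.0043]
tool_rot: [[0.0, 0.946, 0.325], [-0.0, 0.325, -0.946], [-1.0, 0.0, 0.0]]
ft_force: [-0.1, 0.4, -0.2]
grip_width: 0.0323
```

```bash
python3 -m crank '{"hand":[255,230,180,130,130],"translation":[[0.0005,0,0],[0.0005,0,0],[0.0005,0,0],[0.0005,0,0],[0.0005,0,0]],"dr":[[0,0,0],[0,0,0],[0,0,0],[0,0,0],[0,0,0]]}'
python3 -m crank '{"hand":[130,130,130,130,130],"translation":[[0,0,0],[-0.02,0,0],[-0.06,0,0],[-0.1,0,0],[-0.14,0,0]],"dr":[[0,0,0],[0,0,0],[0,0,0],[0,0,0],[0,0,0]]}'
python3 - <<'E'
from h import *
np.set_printoptions(precision=4,suppress=True)
for fn in("w7","w2","w3"):
    C=cloud(fn); P=C[(np.hypot(C[...,0]-.665,C[...,1]-.083)<.045)&(C[...,2]>.017)&(C[...,2]<.03)]
    print(fn,len(P),cv2.minAreaRect((P[:,:2]*1000).astype(np.float32)))
w,_=snap("wrist","w12"); snap("side","s12"); s=sensors.observe();R=s["tool_rot"];p=s["position"]; print(p)
C=cloud("w12"); P=C[(np.hypot(C[...,0]-.541,C[...,1]+.16)<.03)&(C[...,2]>.07)&(C[...,2]<.09)]; print("bottle cap",len(P),(P.min(0)+P.max(0))/2,P[:,2].max())
print(R.T@(np.array([.6655,.0833,.12])-p))
E
```

```text
time_s: 29.05
position: [0.5411, -0.1592, 0.0037]
tool_rot: [[0.0, 0.946, 0.325], [0.0, 0.325, -0.946], [-1.0, 0.0, -0.0]]
ft_force: [0.1, 0.0, 0.5]
grip_width: 0.0419
time_s: 29.55
position: [0.5408, -0.1591, 0.1452]
tool_rot: [[-0.0, 0.946, 0.325], [0.0, 0.325, -0.946], [-1.0, -0.0, -0.0]]
ft_force: [1.4, -0.2, -0.0]
grip_width: 0.0415
w7 3111 ((665.89990234375, 83.84197998046875), (40.402793884277344, 55.380924224853516), 24.68813133239746)
w2 2935 ((665.7969970703125, 82.76026916503906), (40.59261703491211, 56.622920989990234), 24.67729949951172)
w3 3019 ((665.59814453125, 82.89334106445312), (40.494625091552734, 55.815391540527344), 24.497879028320312)
[ 0.5433 -0.1602  0.1491]
bottle cap 622 [ 0.5404 -0.1603  0.0748] 0.07950946587039615
[ 0.029   0.1946 -0.1908]
```

```bash
python3 - <<'E'
from h import *
np.set_printoptions(precision=3,suppress=True)
for fn in("side0","scene0"):
    C=cloud(fn)
    for z0,z1 in((.05,.15),(.15,.3),(.3,.6)):
        P=C[(C[...,2]>z0)&(C[...,2]<z1)&(C[...,0]>.6)&(C[...,0]<1.0)&(C[...,1]>-.05)&(C[...,1]<.6)]
        if len(P)>20: 
            print(fn,z0,len(P),np.percentile(P,[1,50,99],axis=0)[:,:2].tolist())
            q=P[np.hypot(P[:,0]-.666,P[:,1]-.083)<.16]; print("  near",len(q),q.min(0) if len(q) else "")
E
python3 -m crank '{"hand":[60,60,60,60,60],"translation":[[0,0.03,-0.03],[0,0.06,-0.06],[0,0.09,-0.09],[0,0.12,-0.12],[0,0.12,-0.12]],"dr":[[0,0,0],[0,0,0],[0,0,0],[0,0,0],[0,0,0]]}'
```

```text
side0 0.05 1166 [[0.7426597531192362, 0.01408510504036598], [0.7943755213417512, 0.15580140234996226], [0.8427375901856218, 0.5217670875287999]]
  near 436 [0.788 0.019 0.111]
side0 0.15 5828 [[0.7422778076587317, 0.013618792626887121], [0.7947093942709719, 0.1435699542428568], [0.8455315205727149, 0.5211500322415032]]
  near 2198 [0.787 0.017 0.15 ]
side0 0.3 13023 [[0.743520925132982, -0.04231770274669728], [0.855402028391585, 0.1459737034664902], [0.9998313274502165, 0.5720607971352499]]
  near 2463 [0.787 0.019 0.3  ]
scene0 0.05 2722 [[0.7396941870948323, 0.027562933843556302], [0.7721193634061256, 0.318905260912483], [0.8387823824016007, 0.542386161350218]]
  near 558 [0.784 0.02  0.11 ]
scene0 0.15 10927 [[0.739326507162497, 0.026547354578213], [0.7672860821065345, 0.3451073340808387], [0.8134960677742618, 0.5426049064681753]]
  near 2359 [0.784 0.02  0.15 ]
scene0 0.3 20530 [[0.7402355631802539, -0.03046486295848716], [0.8047909827704618, 0.3047032945088629], [0.9997533119432257, 0.5415668691575917]]
  near 2368 [0.783 0.019 0.3  ]
time_s: 30.15
position: [0.6165, -0.0024, 0.1427]
tool_rot: [[-0.0, 0.944, 0.33], [0.001, 0.33, -0.944], [-1.0, -0.0, -0.001]]
ft_force: [-0.2, -0.6, -0.4]
grip_width: 0.0656
```

```bash
python3 -m crank '{"hand":[60,60,60,60,60],"translation":[[0,0.03,-0.03],[0,0.06,-0.06],[0,0.0745,-0.071],[0,0.0745,-0.071],[0,0.0745,-0.071]],"dr":[[-0.05,0,0],[-0.098,0,0],[-0.098,0,0],[-0.098,0,0],[-0.098,0,0]]}'
python3 -m crank '{"hand":[60,60],"translation":[[0.03,0,0],[0.03,0,0]],"dr":[[0,0,0],[0,0,0]]}'
python3 - <<'E'
from h import *
s=sensors.observe();R=s["tool_rot"];p=s["position"];print(p,np.degrees(np.arctan2(R[1,1],R[0,1])),R.T@(np.array([.6657,.0832,-.026])-p))
E
```

```text
time_s: 30.65
position: [0.6625, 0.0841, 0.143]
tool_rot: [[-0.001, 0.909, 0.416], [-0.0, 0.416, -0.909], [-1.0, -0.001, -0.0]]
ft_force: [-0.0, -0.5, 0.9]
grip_width: 0.0653
time_s: 30.85
position: [0.6607, 0.0833, 0.1103]
tool_rot: [[-0.007, 0.91, 0.414], [0.0, 0.414, -0.91], [-1.0, -0.006, -0.003]]
ft_force: [-0.2, 0.3, -1.1]
grip_width: 0.0654
[0.66071188 0.08329339 0.11034054] 24.48611213301679 [0.1363011  0.00538565 0.00257675]
```

```bash
python3 -m crank '{"hand":[60,60,60,60,60],"translation":[[0.03,0.003,0.001],[0.07,0.003,0.001],[0.10,0.003,0.001],[0.12,0.003,0.001],[0.133,0.003,0.001]],"dr":[[0,0,0],[0,0,0],[0,0,0],[0,0,0],[0,0,0]]}'
python3 -m crank '{"hand":[60,60],"translation":[[0,0,0],[0,0,0]],"dr":[[0,0,0],[0,0,0]]}'
python3 -m crank '{"hand":[120,160,255,255,255],"translation":[[0,0,0],[0,0,0],[0,0,0],[0,0,0],[0,0,0]],"dr":[[0,0,0],[0,0,0],[0,0,0],[0,0,0],[0,0,0]]}' 35
python3 -m crank '{"hand":[255,255],"translation":[[0,0,0],[0,0,0]],"dr":[[0,0,0],[0,0,0]]}'
```

```text
time_s: 31.35
position: [0.6656, 0.0839, -0.02]
tool_rot: [[-0.002, 0.91, 0.415], [-0.0, 0.415, -0.91], [-1.0, -0.001, -0.001]]
ft_force: [0.2, -0.7, 0.8]
grip_width: 0.0655
time_s: 31.55
position: [0.6668, 0.0846, -0.0179]
tool_rot: [[0.002, 0.91, 0.416], [-0.0, 0.416, -0.91], [-1.0, 0.001, 0.001]]
ft_force: [-0.5, -0.7, 0.2]
grip_width: 0.0655
time_s: 32.05
position: [0.6668, 0.0849, -0.0176]
tool_rot: [[0.002, 0.909, 0.416], [-0.0, 0.416, -0.909], [-1.0, 0.002, 0.001]]
ft_force: [-0.8, 0.2, 7.0]
grip_width: 0.0391
time_s: 32.25
position: [0.6668, 0.0849, -0.0176]
tool_rot: [[0.002, 0.909, 0.416], [-0.0, 0.416, -0.909], [-1.0, 0.002, 0.001]]
ft_force: [-0.3, -1.2, 6.6]
grip_width: 0.0386
```

The grip is shallow, so I'll reopen, go 9 mm lower and grip again.

```bash
python3 -m crank '{"hand":[60,60,60,60,60],"translation":[[0,0,0],[0,0,0],[0.005,0,0],[0.009,0,0],[0.009,0,0]],"dr":[[0,0,0],[0,0,0],[0,0,0],[0,0,0],[0,0,0]]}'
python3 -m crank '{"hand":[120,160,255,255,255],"translation":[[0,0,0],[0,0,0],[0,0,0],[0,0,0],[0,0,0]],"dr":[[0,0,0],[0,0,0],[0,0,0],[0,0,0],[0,0,0]]}' 35
python3 -m crank '{"hand":[255,255,255,255,255],"translation":[[0,0,0],[-0.01,0,0],[-0.03,0,0],[-0.06,0,0],[-0.06,0,0]],"dr":[[0,0,0],[0,0,0],[0,0,0],[0,0,0],[0,0,0]]}'
python3 - <<'E'
from h import *
np.set_printoptions(precision=4,suppress=True)
w,_=snap("wrist","w13");s=sensors.observe();R=s["tool_rot"];p=s["position"];print(p,s["grip_width"])
C=cloud("w13"); hsv=cv2.cvtColor(w,cv2.COLOR_BGR2HSV); M=((hsv[...,0]>165)|(hsv[...,0]<5))&(hsv[...,1]>60)&(C[...,2]>.04)&(C[...,2]<.13)&(np.hypot(C[...,0]-p[0],C[...,1]-p[1])<.06)
P=C[M]; print(len(P),cv2.minAreaRect((P[:,:2]*1000).astype(np.float32)),np.percentile(P[:,2],[5,50,95]))
Q=P[abs(P[:,2]-np.median(P[:,2]))<.005]; print(np.linalg.lstsq(np.c_[Q[:,:2],np.ones(len(Q))],Q[:,2],rcond=None)[0])
yaw=np.radians(2.65);Rt=np.array([[np.cos(yaw),-np.sin(yaw)],[np.sin(yaw),np.cos(yaw)]])
L=np.array([[-.038,-.045],[.036,-.045],[-.04,.04]]);W=np.array([[.4676,-.1631],[.5417,-.1596],[.4618,-.0783]]); o=(W-L@Rt.T); print(o); t=Rt@L[2]+o.mean(0); print("seat",t)
print("tool disp",R.T@np.array([t[0]-p[0],t[1]-p[1],0]),"ang",np.degrees(np.arctan2(R[1,1],R[0,1])))
E
```

```text
time_s: 32.75
position: [0.6655, 0.085, -0.0293]
tool_rot: [[-0.002, 0.909, 0.416], [0.0, 0.416, -0.909], [-1.0, -0.002, -0.001]]
ft_force: [-0.7, 0.1, -0.7]
grip_width: 0.0655
time_s: 33.25
position: [0.6662, 0.085, -0.028]
tool_rot: [[0.0, 0.909, 0.416], [0.0, 0.416, -0.909], [-1.0, 0.0, 0.0]]
ft_force: [-0.3, 0.3, 2.5]
grip_width: 0.0393
time_s: 33.75
position: [0.6683, 0.085, 0.0366]
tool_rot: [[0.008, 0.909, 0.416], [-0.0, 0.416, -0.909], [-1.0, 0.007, 0.004]]
ft_force: [0.5, 0.9, -0.6]
grip_width: 0.0392
[0.6671 0.085  0.0343] 0.039378428602852726
16264 ((667.5719604492188, 83.63320922851562), (41.48435592651367, 55.60260009765625), 24.6517391204834) [0.0739 0.0843 0.0853]
[ 0.0106 -0.0109  0.0781]
[[ 0.5035 -0.1164]
 [ 0.5037 -0.1163]
 [ 0.5036 -0.1164]]
seat [ 0.4618 -0.0783]
tool disp [-0.0008 -0.2547  0.063 ] ang 24.58377293697868
```

```bash
python3 -m crank '{"hand":[255,255,255,255,255],"translation":[[-0.02,-0.03,0.008],[-0.03,-0.07,0.017],[-0.03,-0.11,0.027],[-0.03,-0.15,0.037],[-0.03,-0.19,0.047]],"dr":[[0,0,0],[0.07,0,0],[0.14,0,0],[0.21,0,0],[0.28,0,0]]}'
python3 - <<'E'
from h import *
s=sensors.observe();R=s["tool_rot"];p=s["position"];print(p,np.degrees(np.arctan2(R[1,1],R[0,1])),R.T@(np.array([.4618,-.0770,.005])-p))
E
```

```text
time_s: 34.3
position: [0.5109, -0.0373, 0.0613]
tool_rot: [[-0.001, 0.989, 0.146], [0.0, 0.146, -0.989], [-1.0, -0.001, -0.001]]
ft_force: [0.4, -1.0, -0.5]
grip_width: 0.0394
[ 0.510909   -0.03733487  0.06129892] 8.394017325834744 [ 0.056348   -0.05430562  0.03209965]
```

```bash
python3 -m crank '{"hand":[255,255,255,255,255],"translation":[[0,-0.02,0.012],[0,-0.04,0.024],[0,-0.054,0.032],[0,-0.054,0.032],[0,-0.054,0.032]],"dr":[[0.05,0,0],[0.1,0,0],[0.1,0,0],[0.1,0,0],[0.1,0,0]]}'
python3 -m crank '{"hand":[255,255,255,255,255],"translation":[[0.02,0,0],[0.04,0,0],[0.056,0,0],[0.056,0,0],[0.056,0,0]],"dr":[[0,0,0],[0,0,0],[0,0,0],[0,0,0],[0,0,0]]}'
python3 - <<'E'
from h import *
s=sensors.observe();R=s["tool_rot"];p=s["position"];print(p,np.degrees(np.arctan2(R[1,1],R[0,1])),R.T@(np.array([.4618,-.0770,-.025])-p))
E
```

```text
time_s: 34.8
position: [0.4643, -0.0763, 0.0616]
tool_rot: [[-0.0, 0.999, 0.048], [0.0, 0.048, -0.999], [-1.0, -0.0, -0.0]]
ft_force: [0.2, 0.6, -0.5]
grip_width: 0.0392
time_s: 35.3
position: [0.4647, -0.0761, 0.0059]
tool_rot: [[-0.0, 0.999, 0.05], [0.0, 0.05, -0.999], [-1.0, -0.0, -0.0]]
ft_force: [0.9, 0.4, -0.9]
grip_width: 0.0393
[ 0.46467864 -0.07605464  0.00591973] 2.8573775319030497 [ 0.0309202  -0.00291597  0.00080521]
```

```bash
python3 -m crank '{"hand":[255,255,255,255,255],"translation":[[0.01,-0.003,0],[0.02,-0.003,0],[0.028,-0.003,0],[0.029,-0.003,0],[0.029,-0.003,0]],"dr":[[0,0,0],[0,0,0],[0,0,0],[0,0,0],[0,0,0]]}'
python3 -m crank '{"hand":[255,255,255],"translation":[[0.0005,0,0],[0.001,0,0],[0.001,0,0]],"dr":[[0,0,0],[0,0,0],[0,0,0]]}'
```

```text
time_s: 35.8
position: [0.4613, -0.0766, -0.0232]
tool_rot: [[-0.0, 0.999, 0.049], [0.0, 0.049, -0.999], [-1.0, -0.0, -0.0]]
ft_force: [0.5, -0.6, -0.9]
grip_width: 0.0393
time_s: 36.1
position: [0.4613, -0.0766, -0.024]
tool_rot: [[0.0, 0.999, 0.049], [-0.0, 0.049, -0.999], [-1.0, 0.0, 0.0]]
ft_force: [0.4, -0.1, -1.1]
grip_width: 0.0392
```

```bash
python3 -m crank '{"hand":[255,255,255],"translation":[[0.0005,0,0],[0.001,0,0],[0.001,0,0]],"dr":[[0,0,0],[0,0,0],[0,0,0]]}'
python3 -m crank '{"hand":[255,255,255],"translation":[[0.0005,0,0],[0.001,0,0],[0.001,0,0]],"dr":[[0,0,0],[0,0,0],[0,0,0]]}'
```

```text
time_s: 36.4
position: [0.4613, -0.0766, -0.025]
tool_rot: [[0.0, 0.999, 0.049], [-0.0, 0.049, -0.999], [-1.0, 0.0, 0.0]]
ft_force: [-0.4, -0.5, 2.4]
grip_width: 0.039
time_s: 36.7
position: [0.4613, -0.0766, -0.0251]
tool_rot: [[0.001, 0.999, 0.049], [-0.0, 0.049, -0.999], [-1.0, 0.001, 0.001]]
ft_force: [-3.6, 1.3, 17.6]
grip_width: 0.039
```

Down. I'll back off 1 mm, release, lift clear and take a last look.

```bash
python3 -m crank '{"hand":[255,225,180,110,110],"translation":[[-0.001,0,0],[-0.001,0,0],[-0.001,0,0],[-0.001,0,0],[-0.001,0,0]],"dr":[[0,0,0],[0,0,0],[0,0,0],[0,0,0],[0,0,0]]}'
python3 -m crank '{"hand":[110,110,110,110,110],"translation":[[0,0,0],[-0.02,0,0],[-0.06,0,0],[-0.11,0,0],[-0.16,0,0]],"dr":[[0,0,0],[0,0,0],[0,0,0],[0,0,0],[0,0,0]]}'
python3 -m crank '{"hand":[110,110,110,110,110],"translation":[[-0.04,0,0],[-0.09,0,0],[-0.14,0,0],[-0.17,0,0],[-0.17,0,0]],"dr":[[0,0,0],[0,0,0],[0,0,0],[0,0,0],[0,0,0]]}'
python3 - <<'E'
from h import *
np.set_printoptions(precision=4,suppress=True)
w,_=snap("wrist","w14"); sd,_=snap("side","s14"); C=cloud("w14"); print(sensors.observe()["position"])
O={"yel":(np.array([.5036,-.1164]),2.65),"blue":(np.array([.4928,.132]),-4.8)}
for k,tr,L,r,h0,h1 in[("spool","blue",(.026,-.038),.035,.04,.056),("loupe","yel",(-.038,-.045),.025,.029,.045),("bottle","yel",(.036,-.045),.03,.066,.09),("pink","yel",(-.04,.04),.045,.018,.035),("syr","blue",(-.044,0),.056,.0125,.035)]:
    o,a=O[tr];a=np.radians(a);R=np.array([[np.cos(a),-np.sin(a)],[np.sin(a),np.cos(a)]]); l=(C[...,:2]-o)@R-np.array(L)
    M=(np.hypot(l[...,0],l[...,1])<r)&(C[...,2]>h0)&(C[...,2]<h1)
    if k in("pink","syr"): M&=abs(l[...,0])<.03
    if M.sum()<20: print(k,"few",M.sum());continue
    q=l[M]*1000; print(k,M.sum(),"local bbox off",(q.min(0)+q.max(0))/2,q.max(0)-q.min(0),"z",np.percentile(C[...,2][M],[10,50,99]),cv2.minAreaRect(q.astype(np.float32))[2])
cv2.imwrite("pics/v14.png",np.hstack([cv2.resize(w,(400,300)),cv2.resize(sd[195:345,230:430],(400,300),interpolation=2)]))
E
```

```text
time_s: 37.2
position: [0.4611, -0.0765, -0.0254]
tool_rot: [[-0.0, 0.999, 0.049], [0.0, 0.049, -0.999], [-1.0, -0.0, -0.0]]
ft_force: [0.6, -0.3, -0.1]
grip_width: 0.0489
time_s: 37.7
position: [0.4606, -0.0763, 0.1364]
tool_rot: [[-0.001, 0.999, 0.049], [0.001, 0.049, -0.999], [-1.0, -0.001, -0.001]]
ft_force: [1.3, -0.9, -0.5]
grip_width: 0.0489
time_s: 38.2
position: [0.4623, -0.077, 0.3087]
tool_rot: [[0.007, 0.999, 0.049], [-0.003, 0.049, -0.999], [-1.0, 0.007, 0.004]]
ft_force: [-0.1, 0.1, -0.9]
grip_width: 0.0485
[ 0.461  -0.0765  0.3044]
spool 1516 local bbox off [ -2.1319 -10.6835] [53.1791 33.1814] z [0.0446 0.0457 0.0477] 8.596786499023438
loupe 267 local bbox off [-2.5367  1.4641] [28.634  29.0087] z [0.0319 0.0345 0.0369] 89.72156524658203
bottle 292 local bbox off [-2.1513  1.4712] [22.0251 20.6545] z [0.0669 0.0772 0.0794] 69.02006530761719
pink 1700 local bbox off [-1.8923 -0.0314] [39.7044 55.7795] z [0.0216 0.0227 0.0249] 89.75105285644531
syr 150 local bbox off [ -1.8229 -44.8407] [18.6643 13.3646] z [0.0138 0.0162 0.0225] 4.156308650970459
```

View pics/v14.png

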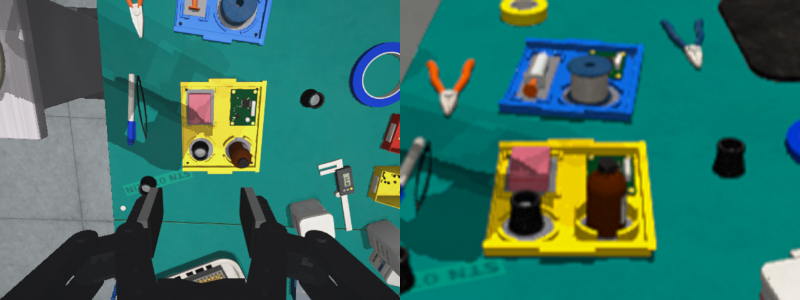

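Everything is in its seat, within about 2–3 mm of centre and at the right height. The tape is untouched at the top, and the gripper is clear. Handing in.

```bash
python3 -c "
from rig import env; print(env.close_job())"
```

```text
the job is handed in; nothing more can be done
None
```

Both kits are made up and the job is handed in at about 38 s on the robot's clock. I placed the parts in the order you listed: the solder spool and flux syringe in the blue tray, then the right-most loupe, the bottle and the pink box in the yellow tray. The tape stayed in the stock.

**Last checks:** The loupe, bottle and box measured within 3 mm of their seat centres, flat and at the right height. The last wrist view cut off part of the spool and syringe. For the spool I rely on an earlier full measurement: 2 mm off centre and seated at the right height. For the syringe I rely on its release pose, within 1 mm of its seat centre, and on the later pictures showing it in place.

**What disagreed or went wrong:**
- **Fingertip position:** the real fingertips sit about 29 mm behind the reported TCP. My first spool grasp therefore closed on nothing, touching the spool top with 9 N. The spool did not move, and I corrected for the offset afterwards.
- **Pink box grip:** the first grip was too shallow, so I released it on the bench and gripped again 9 mm lower.
- **Seating force:** the loupe and the pink box were each pressed down with about 18 N at seating. I backed off before letting go.

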